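Close a contact-printing frame with its heavy pressure back

ROBOT

A 6-joint arm with a two-finger parallel gripper is mounted at the origin on the work surface. World frame = base frame: x ahead of the robot, y to its left, z up, the work surface at z = 0. Lengths are in mm, angles in rad, forces in N, time in s.
With the tool pointing down it reaches from about 350 to 775 mm from the base axis. Payload 7.3 kg.
Tool frame: the origin (TCP) lies at the centre of the arm's flange, where the gripper is bolted on; the fingertips stand 178 mm ahead of it and the grasp point (between the pads) lies 159 mm ahead of it; z points along the fingers, y is the direction in which the jaws open and shut (so a half turn about z gives the same grasp; the last joint's range is limited). The gripper opens to 92 mm and grips with 3 to 60 N. Pads are 19 mm wide; open, the fingers measure 130 mm over their backs; the gripper's body (75 mm by 190 mm) begins 47 mm behind the grasp point.
Start: joints at [-1.289, 0.342, 1.524, -0, 1.275, -0.146], TCP at [217.826, -477.681, 404.741] pointing down, gripper open.
Joint ranges: [-2.53, 2.53], [-0.77, 2.02], [0.04, 2.7], [-1, 4.14], [0.28, 2.66], [-3.11, 3.11]. Speed limits (rad/s): [2.57, 2.57, 3.14, 3.14, 3.14, 3.14].

INTERFACE

Orientations are given as [roll, pitch, yaw] about the fixed x, y, z axes, in that order (R = Rz(yaw) Ry(pitch) Rx(roll)).
In Python, from plant import get_obs, capture, close_job gives the robot as it stands. The module is installed in compiled form; this text tells all that it offers.
- The arm moves only by the shell command python3 -m pendant 'ROWS'. ROWS is JSON, a list of rows, each a list of 3 entries, a list of its own where there are three numbers: the shift along the tool's x, y, z in m, then the turn, a rotation vector about the tool's x, y, z in rad, then the finger opening in m, from 0 to 0.0918. In form: [[[tx, ty, tz], [wx, wy, wz], fingers], ...]. A call has 1 to 10 rows; each row is the pose to reach, as a shift and turn from the pose commanded when the call began, along the tool's axes at that moment; what a row does not reach only later rows make up. A row lasts 1/12 s, in which the tool goes at most 41.7 mm and 7.16 degrees, less where a joint would pass 70% of its speed; a pose out of reach is approached as far as the arm can. A call with a gripper value outside its range is refused whole. The fingers move at their own pace and stop on an object; the grip force is fixed at half the most. Time passes only in rows, so rows that repeat a pose let the fingers close. It gives the time, the measured TCP pose, the force and the opening at its end, in the units of the state.
- get_obs(): the state, without advancing time (a new reading comes with each control period).
- capture(name): name is "scene" or "side" or "wrist"; returns a dict with "color" (480x640x3 uint8, red, green, blue), "mtx" (3x3 intrinsics, pixels), "rvec" (rotation vector, rad) and "tvec" (3), from world to camera coordinates, as OpenCV has them. Camera axes: x right, y down, z forward; pixel columns grow to the right and rows downward; lengths in mm; the calibration is good to about 2 mm. A picture is of the moment at which its call begins. There is no depth.
- close_job(): hands the job in, once; it reports no verdict.
The state is a dict: "time": time; "joint_positions": joint angles; "dq": joint speeds; "tau": joint torques, N m; "tool_pos": TCP position; "tcp_rot": TCP orientation; "contact_force": force on the tool from outside, world axes, zero at the start; "moment": the same for the moment, N m; "grip_width": finger opening in mm.
Only numpy, scipy, OpenCV 4.12 (cv2) and the standard library are available. Lean on these libraries where they do the work, as an engineer would, in place of code of your own. Each camera call takes 0.05 s, during which the arm holds its last target. There are 200 camera calls.

TASK

The contact-printing frame lies face down with its glass and paper in place: turn its brass catch clear, take the heavy aluminium pressure back from the sloping retouching desk and, holding it slanted, rest its thin edge in the frame under the fixed brass keeper strip, then pivot it down until it lies flush. The bottom of the frame is glass, so lower the back softly and never let it fall. Then turn the catch all the way back over the closed back and let go, leaving the bottle, jar, beaker and yellow plate box as they stand.

Things in the scene. Friction and masses are not known exactly. Their poses are not given: they have to be found in the camera images.
- frame: Contact-printing frame, dark wood, open side up, fixed to the table, 200 (x) x 250 (y) x 24 mm, yaw only. Origin at the centre of its underside. Upright-walled opening 144 (x) x 194 (y) mm centred on the origin; its floor (glass, paper) is 14 mm up, the rails' top 24 mm, so the back lies flush when home, with 2 mm play each side. Keeper strip on the -x rail (away from the robot), catch on the +x rail.
- keeper (a point): Middle of the free edge, underside, of the fixed brass keeper strip (frame x -64, y 0, z 24 mm). The strip, 170 mm long (y) and 3 mm thick, lies on the frame's -x rail and overhangs the opening by 8 mm, 10 mm above its floor: the back cannot go straight down; its tongue slides in under the strip slanted, at most about 35 degrees when fully in.
- catch (a joint): Brass turn-catch, rad; pivot at frame x +86, y 0 mm. 0 (stop): closed, pointing to frame -x over the back. Opens counter-clockwise seen from above to a stop at 1.75 (knob at frame x 86 - 40 cos q, y -40 sin q mm). Arm 14 mm wide, 26 to 29.5 mm above the table, ends 47 mm from the pivot; clear of the opening above 1.45. Starts 0.3 to 1.2, in the way. Light friction, 1.5 N at the knob.
- catch_knob (a point): On the axis of the catch's upright round brass knob, 40 mm from the pivot: 12 mm in diameter, 29.5 to 60.5 mm above the table; this point is 52 mm above the table.
- back: Pressure back, loose aluminium plate 140 (x) x 190 (y) x 10 mm, 0.6 to 0.9 kg, balanced under its handle. Origin at the centre of its underside, z off the handle face. Along its -x edge the upper half is cut away 18 mm wide, leaving a tongue 5 mm thick. Home, its axes agree with the frame's. It starts on the sloping desk, tongue edge lowest on the ledge, +x edge raised 30 degrees.
- handle (a point): Centre of the back's black handle bar, 45 mm above the underside: a square bar 16 x 16 mm, 104 mm long along the back's y, on two posts at y = +-46 mm, with 27 mm free beneath it.
- tongue (a point): Middle of the lower edge of the tongue (back x = -70, y = 0, z = 0 mm).
- desk: Sloping wooden retouching desk, fixed, 240 mm wide (y), 190 mm deep, 125 mm high at its back (+x). Its board rises at 30 degrees towards +x; a ledge along the foot stands 12 mm off the board and holds the back's tongue edge. Origin at the centre of its base, yaw only.
- bottle: Amber glass bottle, upright, 64 mm diameter, 170 mm tall, loose; leave it alone. Origin at the centre of its foot.
- beaker: Clear beaker, 68 mm diameter, 95 mm tall, loose; leave it alone. Origin at the centre of its foot.
- jar: Green glass jar with a steel lid, 68 mm diameter, 85 mm tall, loose; leave it alone. Origin at the centre of its foot.
- platebox: Yellow box of glass plates, 96 (x) x 136 (y) x 49 mm, loose; leave it alone. Origin at the centre of its underside.
Not all that is in view belongs to the job. Leave any orange look-alike of the back alone.

How it is judged (in metres and radians):
On the way, in this order (a step that is already met when the one before it is completed fails the run):
1. the catch is turned clear of the opening (value of joint catch above 1.35 rad), for 0.1 s.
2. the tongue edge rests in the frame under the keeper while the opposite edge is still well up (back slanted 10 to 45 degrees) (x of tongue in the frame of frame below -0.0655 m and z of tongue in the frame of frame between 0.011 and 0.0185 m and y of tongue in the frame of frame between -0.005 and 0.005 m and angle between back's own z axis and vertical between 0.175 and 0.785 rad and contact force between back and frame above 0.2 N), for 0.1 s.
3. the back lies flush in the frame, its tongue under the keeper (x of tongue in the frame of frame below -0.0655 m and z of back in the frame of frame below 0.0165 m and angle between back's own z axis and vertical below 0.03 rad), for 0.2 s.
At the end, for the whole second after the job is handed in: The back lies flush in the frame (within 2.5 mm of the floor, tilted under 0.03 rad, tongue under the keeper), at rest and let go, and the catch is turned over it to within 0.2 rad of closed (all of step 3 and z of back in the frame of frame above 0.011 m and horizontal distance between back and frame below 0.006 m and angle between the x axis of back and the x axis of frame, either way round below 0.05 rad and value of joint catch below 0.2 rad and linear speed of back below 0.01 m/s and velocity of joint catch below 0.1 rad/s); the robot touches nothing.
It fails at once if the back is let fall shut (it still turns faster than 2 rad/s in its last 8 degrees, over the frame) (angular speed of back above 2 rad/s and angle between back's own z axis and vertical below 0.14 rad and horizontal distance between back and frame below 0.04 m and z of back in the frame of frame below 0.08 m).
It fails at once if the bottle is shifted over 20 mm or tipped (distance of bottle from where it was at the start of the episode above 0.02 m or angle between bottle's own z axis and vertical above 0.3 rad).
It fails at once if the beaker is shifted over 20 mm or tipped (distance of beaker from where it was at the start of the episode above 0.02 m or angle between beaker's own z axis and vertical above 0.3 rad).
It fails at once if the jar is shifted over 20 mm or tipped (distance of jar from where it was at the start of the episode above 0.02 m or angle between jar's own z axis and vertical above 0.3 rad).
It fails at once if the plate box is shifted over 20 mm (distance of platebox from where it was at the start of the episode above 0.02 m).
It also fails if it takes over 69 s, if anything falls off the work surface, if the arm or the gripper's body presses on something with over 40 N, if the wrist force passes 120 N, or if a joint passes its speed limit or range.

## Working session

There is one attempt and no reset: what is moved stays moved. The work goes in short steps, Python scripts to look and compute and a shell command to move; the robot and the scene stay as the last step left them, time stands still between calls to the robot, and variables do not carry over. Pictures are saved under pics/ and viewed, about 8 in all and at most 12, crops included, and the job is handed in when it is done.

```bash
mkdir -p pics; python3 - <<'E'
from plant import get_obs,capture
import cv2,pickle
o=get_obs();print(o)
for n in("scene","side"):
    c=capture(n);pickle.dump(c,open(n+".pkl","wb"));cv2.imwrite(f"pics/{n}0.png",c["color"][:,:,::-1]);print(n,c["mtx"].tolist(),c["rvec"],c["tvec"])
E
```

```text
{'time': 0.0, 'joint_positions': array([-1.28898270e+00,  3.42684507e-01,  1.52501788e+00,  1.44835450e-07,
        1.27537588e+00, -1.46026412e-01]), 'dq': array([-0.000525  , -0.0001733 , -0.00107844, -0.00136292,  0.00148967,
       -0.00045127]), 'tau': array([ 1.34039827e-03, -4.31235552e+01, -2.44218367e+01,  7.18832994e-02,
        5.57386153e-02, -1.29070804e-04]), 'tool_pos': array([ 217.7944119 , -477.53989852,  404.0642922 ]), 'tcp_rot': array([-3.14012287e+00, -2.16305781e-04,  4.27839837e-01]), 'contact_force': array([ 0.04860508, -0.59400755,  0.36958523]), 'moment': array([-0.01785827,  0.01329965, -0.02285177]), 'grip_width': 91.58772305048757}
scene [[452.9741075557474, 0.0, 322.86734389755526], [0.0, 452.9741075557474, 240.27619064513345], [0.0, 0.0, 1.0]] [ 0.71612698  2.70816123 -0.93878902] [ 439.65489847 -107.25550142 1075.58733885]
side [[621.7693008852406, 0.0, 326.7354630248552], [0.0, 621.7693008852406, 240.581005128906], [0.0, 0.0, 1.0]] [ 0.13427499 -2.84673053  1.20548353] [ 520.57125178  121.03684068 1360.76899232]
```

View pics/scene0.png

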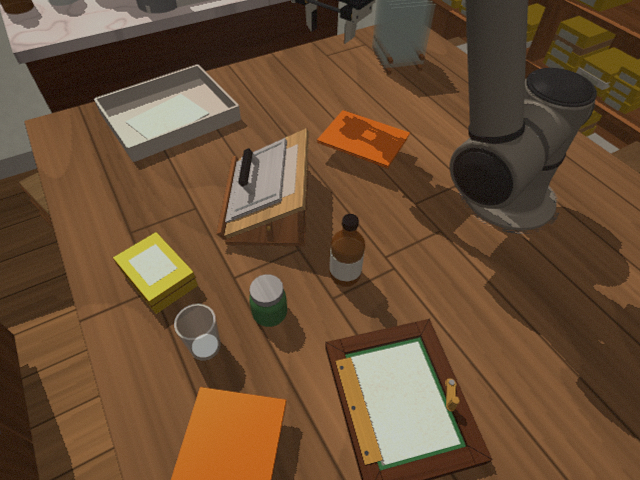

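View pics/side0.png

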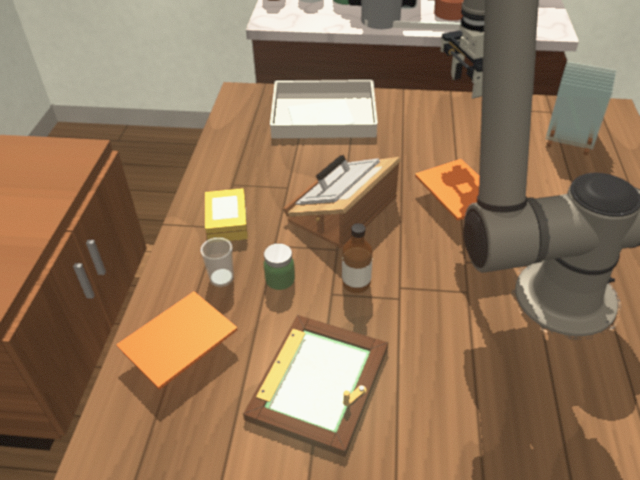

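The real back is the aluminium plate on the desk (scene ≈(265,180), side ≈(340,190)). The orange plates (scene (365,137) and (230,440)) are look-alikes. I'll enlarge the frame and desk in both views.

```bash
python3 - <<'E'
import cv2,pickle,numpy as np
s=pickle.load(open("scene.pkl","rb"))["color"][:,:,::-1];d=pickle.load(open("side.pkl","rb"))["color"][:,:,::-1]
def cr(im,x,y,w,h,W=400,H=None):
    c=cv2.resize(im[y:y+h,x:x+w],None,fx=W/w,fy=W/w,interpolation=cv2.INTER_CUBIC)
    return c
f=np.hstack([cr(s,320,315,180,165,540)[:495],])
g=cr(d,240,310,160,150,528)
cv2.imwrite("pics/frame.png",np.hstack([cr(s,320,310,170,170,400),cr(d,235,305,160,160,400)]))
cv2.imwrite("pics/desk.png",np.hstack([cr(s,210,120,110,130,400)[:470],cr(d,280,145,130,110,400)[:338] if 0 else cv2.copyMakeBorder(cr(d,280,145,130,110,400),0,500,0,0,cv2.BORDER_CONSTANT)[:470]]))
E
```

```text
(no output)
```

View pics/frame.png

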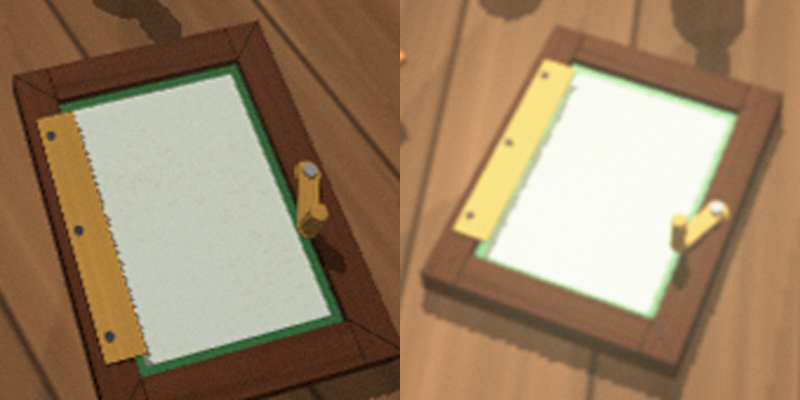

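View pics/desk.png

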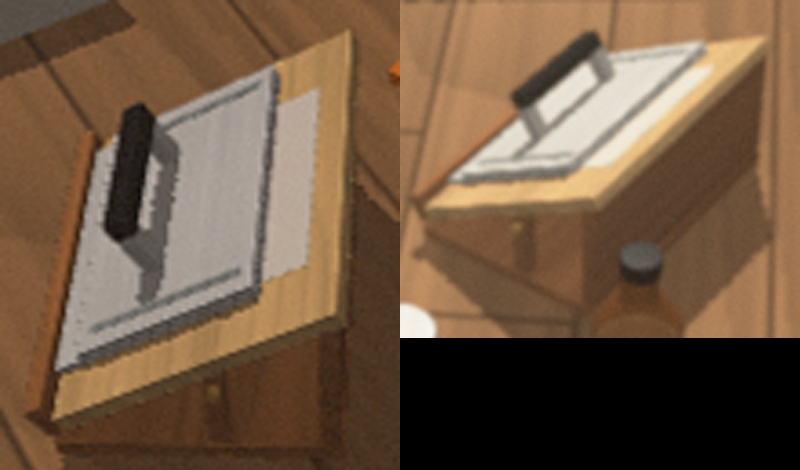

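```bash
cat > h.py <<'E'
import cv2,pickle,numpy as np
from scipy.optimize import least_squares
from scipy.spatial.transform import Rotation as R
C={n:pickle.load(open(n+".pkl","rb")) for n in("scene","side")}
def proj(c,P): return cv2.projectPoints(np.asarray(P,float).reshape(-1,1,3),c["rvec"],c["tvec"],c["mtx"],None)[0].reshape(-1,2)
def tri(a,b,ca=None,cb=None):
    ca=ca or C["scene"];cb=cb or C["side"]
    M=[c["mtx"]@np.c_[cv2.Rodrigues(c["rvec"])[0],c["tvec"]] for c in(ca,cb)]
    X=cv2.triangulatePoints(M[0],M[1],np.array(a,float).reshape(2,1),np.array(b,float).reshape(2,1)).ravel();return X[:3]/X[3]
def fit(obs,model,x0):
    "obs: list (cam, local pt, pixel); model(p)->(R,t)"
    def f(p):
        r,t=model(p);return np.concatenate([(proj(c,r@np.array(l)+t)-np.array(px)).ravel() for c,l,px in obs])
    s=least_squares(f,x0,loss="soft_l1",x_scale=np.maximum(np.abs(x0),1));return s.x,f(s.x).reshape(-1,2)
E
python3 - <<'E'
from h import *
np.set_printoptions(precision=2,suppress=True)
S,D=C["scene"],C["side"]
a=lambda l,u,v:(S,l,(320+u*170/400,310+v*170/400))
b=lambda l,u,v:(D,l,(235+u*160/400,305+v*160/400))
o=[a((-100,125,24),14,76),a((100,125,24),257,22),(S,(100,-125,24),(490,461)),a((-64,85,27),72,112),a((-64,-85,27),147,353),
b((-100,125,24),156,27),b((100,125,24),381,95),b((100,-125,24),277,362),b((-100,-125,24),24,273),b((-64,85,27),176,66),b((-64,-85,27),87,240)]
p,r=fit(o,lambda p:(R.from_euler("z",p[2]).as_matrix(),np.array([p[0],p[1],0])),[500,300,3.1])
print("frame",p,"\n",r)
for q in (.3,.6,.9,1.2):
    k=R.from_euler("z",p[2]).as_matrix()@np.array([86-40*np.cos(q),-40*np.sin(q),60.5])+[p[0],p[1],0]
    print(q,(proj(S,k)-[320,310])*400/170,"obs 316 210",(proj(D,k)-[235,305])*2.5,"obs 280 218")
a=lambda l,u,v:(S,l,(210+u*110/400,120+v*110/400))
b=lambda l,u,v:(D,l,(280+u*130/400,145+v*130/400))
o=[a((70,95,10),275,70),a((70,-95,10),258,286),a((70,-95,0),258,299),a((-70,-95,5),57,368),a((0,0,46),130,172),
b((70,95,10),303,43),b((70,-95,10),172,172),b((-70,-95,5),50,180),b((0,52,45),193,42),b((0,-52,45),121,102)]
p,r=fit(o,lambda p:(R.from_euler("ZY",[p[3],p[4]]).as_matrix(),p[:3]),[500,-100,80,3.1,-.52])
print("back",p,"\n",r); print("handle",p[:3]+R.from_euler("ZY",[p[3],p[4]]).apply([0,0,45]))
for n,u,v in(("hi+",(350,32),(365,40)),("hi-",(340,322),(195,208)),("foot-",(52,425),(20,210)),):
    print("desk",n,tri((210+u[0]*.275,120+u[1]*.275),(280+v[0]*.325,145+v[1]*.325)))
print("bottle cap",tri((350,222),(357,231)),"jar",tri((266,290),(278,253)),"beaker rim",tri((196,325),(217,252)),"box top",tri((153,262),(225,207)))
E
```

```text
frame [511.93 270.17   2.87] 
 [[-0.72 -0.56]
 [ 0.58 -1.12]
 [ 3.3  -0.64]
 [ 0.49 -0.48]
 [ 0.38  0.33]
 [-0.76 -1.84]
 [ 0.75 -1.14]
 [-0.81  1.17]
 [-2.51 -0.4 ]
 [-0.39  0.93]
 [-0.58  0.15]]
0.3 [[275.66 184.38]] obs 316 210 [[262.17 182.38]] obs 280 218
0.6 [[289.22 197.94]] obs 316 210 [[263.65 196.31]] obs 280 218
0.9 [[305.84 207.72]] obs 316 210 [[269.94 209.47]] obs 280 218
1.2 [[323.93 212.69]] obs 316 210 [[280.55 220.63]] obs 280 218
back [ 519.12 -270.84   59.71    2.62   -0.49] 
 [[-0.89 -0.55]
 [-0.73  0.58]
 [ 1.84  0.03]
 [-0.34  0.43]
 [ 0.22 -0.07]
 [ 0.65  0.37]
 [-0.1  -1.06]
 [-0.48  0.07]
 [ 0.85 -0.75]
 [ 0.04  0.99]]
handle [ 537.6  -281.39   99.36]
desk hi+ [ 374.95 -309.41  121.02]
desk hi- [ 494.42 -102.48  115.31]
desk foot- [ 639.65 -182.54   30.67]
bottle cap [458.1    3.91 161.67] jar [628.89   5.68  81.2 ] beaker rim [761.9   11.7   79.66] box top [ 787.83 -174.15   48.2 ]
```

```bash
cat >> h.py <<'E'
F=np.array([511.93,270.17,2.87])
def fw(p,F=None):
    F=globals()["F"] if F is None else F
    return R.from_euler("z",F[2]).apply(p)+[F[0],F[1],0]
def delta(pos,rot,obs=None):
    from plant import get_obs
    o=obs or get_obs();R0=R.from_euler("xyz",o["tcp_rot"])
    print("shift m",np.round(R0.inv().apply(np.array(pos)-o["tool_pos"])/1e3,4).tolist(),"rot",np.round((R0.inv()*rot).as_rotvec(),4).tolist(),"t",round(o["time"],2))
def frot(yaw_off=0,tilt=0,F=None):
    "tool down, tool y = -frame x, tilted with back (+x edge raised by tilt)"
    F=globals()["F"] if F is None else F
    return R.from_euler("z",F[2]+yaw_off)*R.from_euler("y",-tilt)*R.from_euler("xyz",[np.pi,0,-np.pi/2])
E
python3 - <<'E'
from h import *
q=1.12
k=fw([86-40*np.cos(q),-40*np.sin(q),0]);print(k)
print(frot().as_euler("xyz"),frot().apply([0,1,0]),fw([1,0,0])-fw([0,0,0]))
delta([k[0],k[1],178+110],frot())
E
```

```text
[455.52949526 323.25001351   0.        ]
[3.14159265 0.         1.29920367] [ 9.63344863e-01 -2.68266051e-01  1.22464680e-16] [-0.96334486  0.26826605  0.        ]
shift m [0.5485, -0.6299, 0.1171] rot [-0.0012, -0.0008, -0.8714] t 0.1
```

```bash
python3 -m pendant '[[[0.05,-0.05,0],[0,0,-0.1],0.04],[[0.1,-0.1,0],[0,0,-0.2],0.04],[[0.13,-0.14,0],[0,0,-0.25],0.04],[[0.16,-0.18,0],[0,0,-0.3],0.04],[[0.19,-0.22,0],[0,0,-0.35],0.04],[[0.22,-0.26,0],[0,0,-0.4],0.04],[[0.25,-0.29,0],[0,0,-0.45],0.04],[[0.28,-0.32,0],[0,0,-0.5],0.04],[[0.31,-0.35,0],[0,0,-0.55],0.04],[[0.31,-0.35,0],[0,0,-0.55],0.04]]'
python3 -c "
from h import *
k=fw([86-40*np.cos(1.12),-40*np.sin(1.12),0]);delta([k[0],k[1],288],frot())"
```

```text
time: 0.93
tool_pos: [338.4, -77.3, 404.7]
tcp_rot: [3.141, 0.0, 0.98]
contact_force: [1.5, -1.8, -0.6]
grip_width: 40.5
shift m [0.3979, -0.126, 0.1167] rot [0.0003, 0.0001, -0.3194] t 0.93
```

```bash
python3 -m pendant '[[[0.398,-0.126,0.05],[0,0,-0.3194],0.03],[[0.398,-0.126,0.05],[0,0,-0.3194],0.03],[[0.398,-0.126,0.05],[0,0,-0.3194],0.03],[[0.398,-0.126,0.05],[0,0,-0.3194],0.03],[[0.398,-0.126,0.05],[0,0,-0.3194],0.03],[[0.398,-0.126,0.05],[0,0,-0.3194],0.03],[[0.398,-0.126,0.05],[0,0,-0.3194],0.03],[[0.398,-0.126,0.05],[0,0,-0.3194],0.03],[[0.398,-0.126,0.05],[0,0,-0.3194],0.03],[[0.398,-0.126,0.05],[0,0,-0.3194],0.03]]'
python3 -c "
from h import *
from plant import capture
k=fw([86-40*np.cos(1.12),-40*np.sin(1.12),0]);delta([k[0],k[1],288],frot())
c=capture('wrist');pickle.dump(c,open('wrist.pkl','wb'));cv2.imwrite('pics/w1.png',c['color'][:,:,::-1]);print(c['mtx'],c['rvec'],c['tvec'])
for l in((-64,85,27),(-64,-85,27),(100,-125,24),(-100,125,24)): print(l,proj(c,fw(l)))
"
```

```text
time: 1.77
tool_pos: [455.5, 319.8, 354.4]
tcp_rot: [-3.141, 0.001, 1.298]
contact_force: [1.4, -0.0, 0.5]
grip_width: 29.9
shift m [0.0034, -0.0009, 0.0664] rot [-0.0005, 0.0007, -0.0015] t 1.77
[[381.92271073   0.         324.7772626 ]
 [  0.         381.92271073 241.2725847 ]
 [  0.           0.           1.        ]] [-2.82746656  0.38807239  0.05945088] [-351.68109251  390.2866029   465.73197183]
(-64, 85, 27) [[469.60819208 348.44024108]]
(-64, -85, 27) [[492.69397201 158.90177949]]
(100, -125, 24) [[283.24351835 105.62832999]]
(-100, 125, 24) [[501.82210813 383.57306548]]
```

View pics/w1.png

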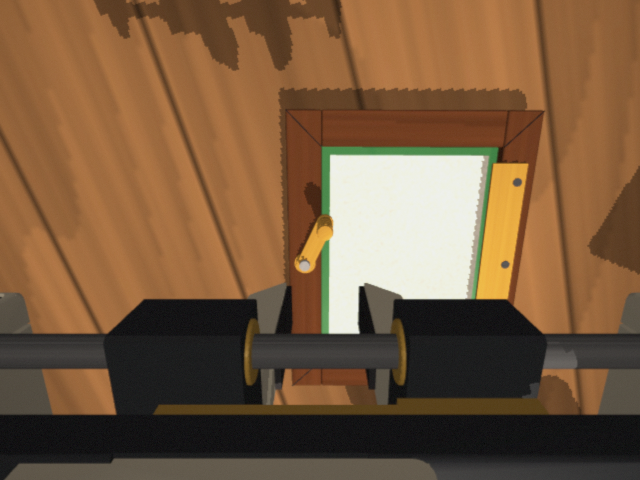

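The wrist view shows the frame: top-left corner (287,111), top-right (543,111), bottom-left (293,385), keeper end (493,163), catch pivot (305,264) and knob top near (326,222). I'll refit with these points added.

```bash
python3 - <<'E'
from h import *
np.set_printoptions(precision=2,suppress=True)
S,D=C["scene"],C["side"];W=pickle.load(open("wrist.pkl","rb"))
a=lambda l,u,v:(S,l,(320+u*170/400,310+v*170/400))
b=lambda l,u,v:(D,l,(235+u*160/400,305+v*160/400))
o=[a((-100,125,24),14,76),a((100,125,24),257,22),a((-64,85,27),72,112),a((-64,-85,27),147,353),
b((-100,125,24),156,27),b((100,125,24),381,95),b((100,-125,24),277,362),b((-64,85,27),176,66),b((-64,-85,27),87,240),
(W,(100,-125,24),(287,111)),(W,(-100,-125,24),(543,111)),(W,(100,125,24),(293,385)),(W,(-64,-85,27),(493,163)),(W,(72,-97,24),(322,147))]
m=lambda p:(R.from_euler("z",p[2]).as_matrix(),np.array([p[0],p[1],0]))
for oo in(o,o[:9],o[9:]):
    p,r=fit(oo,m,[512,270,2.87]); print(p,"\n",r)
p,_=fit(o,m,[512,270,2.87])
def f(q): 
    k=fw([86-40*np.cos(q[0]),-40*np.sin(q[0]),60.5],p);return np.r_[(proj(S,k)-[320+316*.425,310+210*.425]).ravel(),(proj(D,k)-[235+280*.4,305+218*.4]).ravel(),(proj(W,k)-[326,222]).ravel()]
s=least_squares(f,[1.1]);print("q",s.x,s.fun,proj(W,fw([86,0,33],p)))
E
```

```text
[511.73 267.44   2.87] 
 [[-1.49 -1.71]
 [-0.41 -2.36]
 [-0.32 -1.74]
 [-0.41 -1.39]
 [-0.63 -2.81]
 [ 0.81 -2.34]
 [-0.41 -0.33]
 [-0.22 -0.11]
 [-0.18 -1.05]
 [-2.51 -2.05]
 [ 2.18 -1.73]
 [-0.94  0.73]
 [ 0.22 -0.41]
 [-0.99 -0.47]]
[511.8  270.14   2.87] 
 [[-0.74 -0.51]
 [ 0.51 -1.2 ]
 [ 0.49 -0.47]
 [ 0.54  0.3 ]
 [-0.8  -1.82]
 [ 0.75 -1.23]
 [-0.61  1.12]
 [-0.4   0.94]
 [-0.47  0.21]]
[511.99 266.55   2.87] 
 [[-1.84 -0.96]
 [ 2.65 -0.65]
 [-0.4   1.43]
 [ 0.72  0.6 ]
 [-0.36  0.56]]
q [1.17] [ 1.67 -0.62  0.08 -0.63 -3.48 10.25] [[304.38 266.04]]
```

```bash
sed -i 's/^F=np.*/F=np.array([511.9,267.8,2.87])/' h.py; python3 -c "
from h import *
q=1.16
k=fw([86-40*np.cos(q),-40*np.sin(q),0]);delta([k[0],k[1],216],frot())"
```

```text
shift m [-0.0041, -0.0014, 0.1368] rot [-0.001, -0.0031, 0.0004] t 1.82
```

```bash
python3 -m pendant '[[[-0.004,-0.0014,0.04],[0,0,0],0.045],[[-0.004,-0.0014,0.08],[0,0,0],0.045],[[-0.004,-0.0014,0.11],[0,0,0],0.045],[[-0.004,-0.0014,0.125],[0,0,0],0.045],[[-0.004,-0.0014,0.137],[0,0,0],0.045],[[-0.004,-0.0014,0.137],[0,0,0],0.024],[[-0.004,-0.0014,0.137],[0,0,0],0.024],[[-0.004,-0.0014,0.137],[0,0,0],0.024]]'
python3 -m pendant '[[[0,-0.004,0],[0,0,0],0.024],[[0,-0.008,0],[0,0,0],0.024],[[0,-0.012,0],[0,0,0],0.024],[[0,-0.015,0],[0,0,0],0.024],[[0,-0.018,0],[0,0,0],0.024],[[0,-0.021,0],[0,0,0],0.024],[[0,-0.023,0],[0,0,0],0.024],[[0,-0.025,0],[0,0,0],0.024],[[0,-0.026,0],[0,0,0],0.024],[[0,-0.026,0],[0,0,0],0.024]]'
python3 -c "
from h import *
from plant import capture
o=[]
for n in('scene','side','wrist'):
    c=capture(n);pickle.dump(c,open('b_'+n+'.pkl','wb'));im=c['color'][:,:,::-1]
    if n=='scene':u,v=400,340
    elif n=='side':u,v=290,335
    else:u,v=220,220
    o.append(cv2.resize(im[v:v+90,u:u+90] if n!='wrist' else im[v:v+180,u:u+180],(266,266)))
cv2.imwrite('pics/b.png',np.hstack(o))
"
```

```text
time: 2.48
tool_pos: [453.4, 314.2, 218.9]
tcp_rot: [3.141, -0.001, 1.297]
contact_force: [0.4, -0.2, -0.0]
grip_width: 29.2
time: 3.32
tool_pos: [427.8, 321.1, 218.0]
tcp_rot: [-3.141, 0.001, 1.297]
contact_force: [-0.1, 0.6, 0.9]
grip_width: 23.9
```

View pics/b.png

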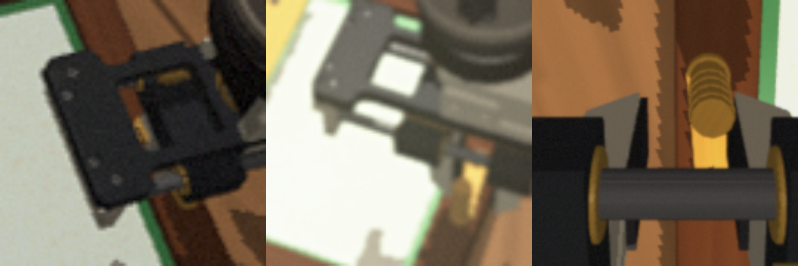

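```bash
python3 -c "
from h import *
c=pickle.load(open('b_wrist.pkl','rb'))
for q in(1.4,1.5,1.6,1.7):print(q,proj(c,fw([86-40*np.cos(q),-40*np.sin(q),60.5])))
p=np.array([519.12,-270.84,59.71]);print('back y axis',R.from_euler('ZY',[2.62,-.52]).as_matrix())
"
python3 -m pendant '[[[0,-0.003,0],[0,0,0],0.024],[[0,-0.004,0],[0,0,0],0.024],[[0,-0.004,0],[0,0,0],0.024],[[0,0.002,0],[0,0,0],0.035],[[0,0.002,-0.03],[0,0,0],0.04],[[0,0.002,-0.07],[0,0,0],0.04],[[0,0.002,-0.11],[0,0,0],0.04],[[0,0.002,-0.15],[0,0,0],0.06],[[0,0.002,-0.18],[0,0,0],0.06],[[0,0.002,-0.18],[0,0,0],0.06]]'
python3 -m pendant '[[[0,0,0],[0,0,0],0.06],[[0,0,0],[0,0,0],0.06],[[0,0,0],[0,0,0],0.06]]'
```

```text
1.4 [[366.47842059 301.72370569]]
1.5 [[356.40054451 300.61141244]]
1.6 [[346.2192171  300.42623653]]
1.7 [[336.05931227 301.17068573]]
back y axis [[-7.52422418e-01 -4.98261642e-01  4.30808357e-01]
 [ 4.32401010e-01 -8.67026721e-01 -2.47576314e-01]
 [ 4.96880138e-01  1.38777878e-17  8.67819180e-01]]
time: 4.3
tool_pos: [431.0, 320.9, 405.1]
tcp_rot: [3.133, -0.009, 1.297]
contact_force: [1.0, 1.2, 1.1]
grip_width: 55.5
time: 4.55
tool_pos: [429.9, 320.3, 396.5]
tcp_rot: [-3.139, 0.002, 1.297]
contact_force: [-0.3, 0.6, -0.8]
grip_width: 60.3
```

```bash
cat >> h.py <<'E'
B=np.array([519.1,-270.8,59.7,2.62,.5236])
def bpose(B,d):
    "TCP pose with grasp point at handle raised d along back z"
    rb=R.from_euler("ZY",[B[3],-B[4]])
    return np.array(B[:3])+rb.apply([0,0,45+159+d]), rb*R.from_euler("xyz",[np.pi,0,-np.pi/2])
E
python3 -c "
from h import *
p,r=bpose(B,80);print(p);delta(p,r)"
```

```text
[ 642.21805554 -341.55330327  305.65104081]
shift m [-0.5796, 0.3836, 0.0913] rot [0.5188, 0.0675, 0.2415] t 4.55
```

```bash
python3 -m pendant '[[[-0.03,0.02,0],[0,0,0.02],0.06],[[-0.06,0.04,0],[0,0,0.04],0.06],[[-0.09,0.06,0],[0,0,0.06],0.06],[[-0.12,0.08,0],[0,0,0.08],0.06],[[-0.15,0.10,0],[0,0,0.10],0.06],[[-0.18,0.12,0],[0,0,0.12],0.06],[[-0.21,0.14,0],[0,0,0.14],0.06],[[-0.24,0.16,0],[0,0,0.16],0.06],[[-0.27,0.18,0],[0,0,0.18],0.06],[[-0.30,0.20,0],[0,0,0.20],0.06]]'
python3 -m pendant '[[[-0.03,0.02,0],[0.05,0,0],0.06],[[-0.06,0.04,0],[0.1,0,0],0.06],[[-0.09,0.06,0],[0.15,0,0],0.06],[[-0.12,0.08,0],[0.2,0,0],0.06],[[-0.15,0.10,0],[0.25,0,0],0.06],[[-0.18,0.12,0],[0.3,0,0],0.06],[[-0.18,0.12,0],[0.3,0,0],0.06],[[-0.18,0.12,0],[0.3,0,0],0.06]]'
python3 -c "
from h import *
p,r=bpose(B,80);print(p);delta(p,r)"
```

```text
time: 5.38
tool_pos: [541.7, -24.2, 396.5]
tcp_rot: [-3.138, 0.001, 1.096]
contact_force: [-0.2, 1.1, -0.1]
grip_width: 59.8
time: 6.05
tool_pos: [566.2, -239.3, 395.2]
tcp_rot: [-2.837, -0.0, 1.094]
contact_force: [0.2, 1.0, 0.7]
grip_width: 60.1
[ 642.21805554 -341.55330327  305.65104081]
shift m [-0.0559, 0.1361, 0.0512] rot [0.2194, 0.0178, 0.0411] t 6.05
```

```bash
python3 -m pendant '[[[-0.015,0.035,0],[0.07,0.006,0.01],0.06],[[-0.03,0.07,0],[0.14,0.012,0.02],0.06],[[-0.045,0.105,0.02],[0.2,0.016,0.04],0.06],[[-0.056,0.13,0.04],[0.22,0.018,0.041],0.06],[[-0.056,0.136,0.051],[0.2194,0.0178,0.0411],0.06],[[-0.056,0.136,0.051],[0.2194,0.0178,0.0411],0.06],[[-0.056,0.136,0.051],[0.2194,0.0178,0.0411],0.06],[[-0.056,0.136,0.051],[0.2194,0.0178,0.0411],0.06]]'
python3 -c "
from h import *
from plant import capture
p,r=bpose(B,80);delta(p,r)
c=capture('wrist');pickle.dump(c,open('c_wrist.pkl','wb'));cv2.imwrite('pics/c.png',c['color'][:,:,::-1])
rb=R.from_euler('ZY',[B[3],-B[4]])
for l in((0,52,53),(0,-52,53),(70,-95,10),(70,95,10),(-70,-95,5),(-70,95,5)): print(l,proj(c,rb.apply(l)+B[:3]))
"
```

```text
time: 6.72
tool_pos: [643.1, -337.7, 312.2]
tcp_rot: [-2.625, -0.0, 1.054]
contact_force: [0.3, 0.6, 0.6]
grip_width: 59.9
shift m [-0.0037, 0.0042, 0.0051] rot [0.0074, 0.0025, 0.0044] t 6.72
(0, 52, 53) [[328.42842107 341.87063294]]
(0, -52, 53) [[329.71558245 178.67120586]]
(70, -95, 10) [[218.973803   101.50712706]]
(70, 95, 10) [[237.39660034 360.67526016]]
(-70, -95, 5) [[436.37990304 103.02734829]]
(-70, 95, 5) [[415.25068391 357.00541581]]
```

View pics/c.png

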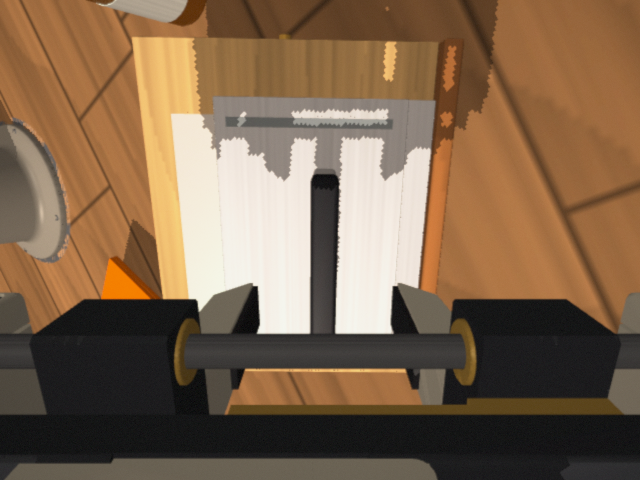

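The wrist view shows the back square under the gripper: bar end top at (325,177), bar centred at column 324 and plate corners (214,97) and (436,100). That is within 5 px of the prediction. It is the aluminium plate, not an orange one.

```bash
python3 - <<'E'
from h import *
np.set_printoptions(precision=3,suppress=True)
S,D=C["scene"],C["side"];W=pickle.load(open("c_wrist.pkl","rb"))
a=lambda l,u,v:(S,l,(210+u*110/400,120+v*110/400))
b=lambda l,u,v:(D,l,(280+u*130/400,145+v*130/400))
o=[a((70,95,10),275,70),a((70,-95,10),258,286),a((-70,-95,5),57,368),a((0,0,46),130,172),
b((70,95,10),303,43),b((70,-95,10),172,172),b((-70,-95,5),50,180),b((0,52,45),193,42),b((0,-52,45),121,102)]
w=[(W,(0,-52,53),(325,176)),(W,(70,-95,10),(214,97)),(W,(-70,-95,5),(436,100)),(W,(0,50,53),(324,338))]
m=lambda p:(R.from_euler("ZY",[p[3],-.5236]).as_matrix(),p[:3])
for oo in(o,w,o+w): 
    p,r=fit(oo,m,[519,-270,60,2.62]);print(p,np.abs(r).max())
for z in(50,60,110): 
    pass
p2,r2=bpose([*p[:3],p[3],.5236],0);print(p2);delta(p2,r2)
E
```

```text
[ 518.248 -268.722   61.04     2.615] 1.6915981029800662
[ 519.416 -268.481   63.423    2.612] 1.0444249419849712
[ 518.803 -268.243   62.506    2.613] 2.061902548756251
[ 606.858 -319.725  239.175]
shift m [-0.0021, 0.0011, 0.0841] rot [0.0087, 0.0063, 0.0107] t 6.77
```

```bash
python3 -m pendant '[[[-0.002,0.001,0.02],[0.0087,0.0063,0.0107],0.06],[[-0.002,0.001,0.04],[0.0087,0.0063,0.0107],0.06],[[-0.002,0.001,0.055],[0.0087,0.0063,0.0107],0.06],[[-0.002,0.001,0.065],[0.0087,0.0063,0.0107],0.06],[[-0.002,0.001,0.075],[0.0087,0.0063,0.0107],0.06],[[-0.002,0.001,0.08],[0.0087,0.0063,0.0107],0.06],[[-0.002,0.001,0.084],[0.0087,0.0063,0.0107],0.06],[[-0.002,0.001,0.084],[0.0087,0.0063,0.0107],0.06],[[-0.002,0.001,0.084],[0.0087,0.0063,0.0107],0.06]]'
python3 -c "
from h import *
p,r=bpose([518.8,-268.2,62.5,2.613,.5236],0);delta(p,r)"
```

```text
time: 7.52
tool_pos: [606.7, -320.8, 237.2]
tcp_rot: [-2.615, 0.0, 1.04]
contact_force: [0.5, -0.6, -0.1]
grip_width: 59.9
shift m [0.0012, -0.0013, -0.0015] rot [-0.0025, -0.0009, -0.0017] t 7.52
```

```bash
python3 -m pendant '[[[0.001,-0.001,-0.001],[0,0,0],0.03],[[0.001,-0.001,-0.001],[0,0,0],0.02],[[0.001,-0.001,-0.001],[0,0,0],0.01],[[0.001,-0.001,-0.001],[0,0,0],0],[[0.001,-0.001,-0.001],[0,0,0],0],[[0.001,-0.001,-0.001],[0,0,0],0],[[0.001,-0.001,-0.001],[0,0,0],0],[[0.001,-0.001,-0.001],[0,0,0],0]]'
python3 -c "
from plant import *;o=get_obs();print(o['tool_pos'],o['tcp_rot'],o['contact_force'],o['moment'])"
```

```text
time: 8.18
tool_pos: [606.2, -319.7, 237.4]
tcp_rot: [-2.611, 0.0, 1.04]
contact_force: [-4.6, 2.2, 4.1]
grip_width: 15.6
[ 606.18559778 -319.70841704  237.38554298] [-2.61058502e+00  3.55035500e-05  1.03994710e+00] [-4.57290201  2.18208719  4.07881177] [ 0.18801324  0.36055182 -0.0179076 ]
```

```bash
python3 -m pendant '[[[0,-0.001,-0.004],[0,0,0],0],[[0,-0.003,-0.01],[0,0,0],0],[[0,-0.006,-0.02],[0,0,0],0],[[0,-0.01,-0.035],[0,0,0],0],[[0,-0.02,-0.055],[0,0,0],0],[[0,-0.035,-0.08],[0,0,0],0],[[0,-0.05,-0.105],[0,0,0],0],[[0,-0.065,-0.13],[0,0,0],0],[[0,-0.08,-0.155],[0,0,0],0],[[0,-0.1,-0.18],[0,0,0],0]]'
python3 -m pendant '[[[0,0,0],[0,0,0],0],[[0,0,0],[0,0,0],0],[[0,0,0],[0,0,0],0]]'
python3 -c "
from h import *
from plant import capture
for n in('side','wrist'):
    c=capture(n);pickle.dump(c,open('d_'+n+'.pkl','wb'));
w=c['color'][:,:,::-1];s=pickle.load(open('d_side.pkl','rb'))['color'][:,:,::-1]
cv2.imwrite('pics/d.png',np.hstack([cv2.resize(w[60:400,120:520],(470,400)),cv2.resize(s[20:260,230:430],(330,400))]))"
```

```text
time: 9.02
tool_pos: [610.6, -322.3, 444.2]
tcp_rot: [-2.615, -0.0, 1.04]
contact_force: [2.4, -1.0, -9.5]
grip_width: 15.7
time: 9.27
tool_pos: [610.6, -322.3, 441.1]
tcp_rot: [-2.612, -0.0, 1.04]
contact_force: [0.0, 0.1, -10.1]
grip_width: 15.9
```

View pics/d.png

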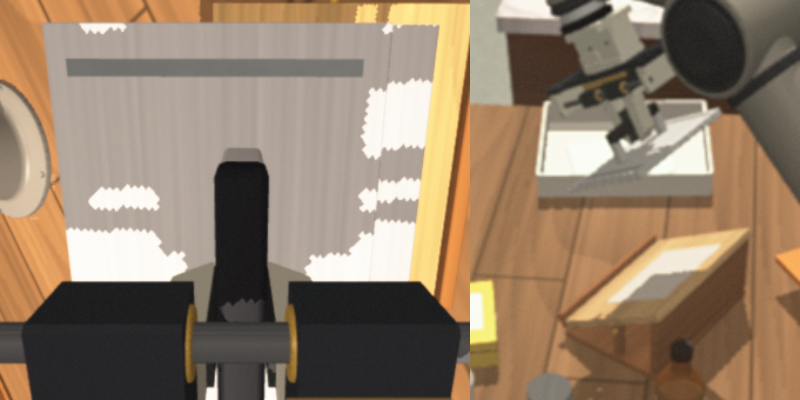

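```bash
python3 - <<'E'
from h import *
from plant import get_obs
o=get_obs();W=pickle.load(open("d_wrist.pkl","rb"));RT=R.from_euler("xyz",o["tcp_rot"]);t=o["tool_pos"]
M=R.from_euler("xyz",[np.pi,0,-np.pi/2]).inv()  # back in tool
g=lambda u,v:(120+u*400/470,60+v*340/400)
obs=[(W,(70,-95,10),g(44,24)),(W,(-70,-95,5),g(439,24)),(W,(0,-52,53),g(242,162)),(W,(0,0,53),None)]
obs=obs[:3]
def m(p):
    rb=RT*M
    return rb.as_matrix(), t+RT.apply([p[0],p[1],159+45+p[2]])
p,r=fit(obs,m,[0,0,0]);print("in-hand offsets tool xyz",p);print(r)
q,r=fit(obs,lambda p:((RT*M*R.from_rotvec([p[2],0,p[3]])).as_matrix(),t+RT.apply([p[0],0,204+p[1]])),[0,0,0,0]);print(q,r)
E
```

```text
in-hand offsets tool xyz [ 0.68202734  0.93842451 -3.4741385 ]
[[-0.03881343 -1.6383281 ]
 [-2.49155795 -0.33411819]
 [ 1.19715878  2.98378909]]
[ 0.37117056 -7.4301612   0.03248793 -0.01008738] [[-1.05517806 -3.64057041]
 [-1.85364489  1.73240562]
 [ 0.01504075  0.10190998]]
```

```bash
cat >> h.py <<'E'
OFF=[0.5,0,-3.0]   # back in hand, tool axes
M=R.from_euler("xyz",[np.pi,0,-np.pi/2]).inv()
def tpose(tx,ty,tz,th,F=None,off=None):
    "TCP pose so that the tongue point sits at frame (tx,ty,tz) mm with tilt th rad"
    F=globals()["F"] if F is None else F; off=OFF if off is None else off
    rb=R.from_euler("z",F[2])*R.from_euler("y",-th); rt=rb*M.inv()
    org=fw([tx,ty,tz],F)+rb.apply([70,0,0])
    return org-rt.apply(np.array([0,0,204])+off), rt
def tongue(o,F=None):
    F=globals()["F"] if F is None else F
    rt=R.from_euler("xyz",o["tcp_rot"]);rb=rt*M
    w=o["tool_pos"]+rt.apply(np.array([0,0,204])+OFF)+rb.apply([-70,0,0])
    return R.from_euler("z",-F[2]).apply(w-[F[0],F[1],0]),np.arccos(rb.as_matrix()[2,2])
E
python3 -c "
from h import *
p,r=tpose(-50,0,205,.5236);print(p);delta(p,r)"
```

```text
[598.34983682 243.20698329 414.07105733]
shift m [0.4815, -0.2426, 0.1732] rot [-0.0085, -0.1308, -0.2236] t 9.37
```

```bash
python3 -m pendant '[[[0.008,-0.004,0.003],[0,0,0],0],[[0.026,-0.013,0.009],[0,-0.007,-0.012],0],[[0.048,-0.024,0.017],[0,-0.013,-0.022],0],[[0.072,-0.036,0.026],[0,-0.02,-0.033],0],[[0.096,-0.048,0.035],[0,-0.026,-0.045],0],[[0.12,-0.06,0.043],[0,-0.033,-0.056],0],[[0.144,-0.072,0.052],[0,-0.04,-0.067],0],[[0.168,-0.084,0.061],[0,-0.046,-0.079],0],[[0.192,-0.096,0.069],[0,-0.053,-0.09],0],[[0.216,-0.108,0.078],[0,-0.059,-0.1],0]]'
python3 -c "
from h import *
p,r=tpose(-50,0,205,.5236);print(p);delta(p,r)"
```

```text
time: 10.2
tool_pos: [605.2, -67.5, 428.3]
tcp_rot: [-2.611, 0.001, 1.157]
contact_force: [1.0, 0.4, -8.0]
grip_width: 16.0
[598.34983682 243.20698329 414.07105733]
shift m [0.2817, -0.1063, 0.0784] rot [-0.0073, -0.0705, -0.124] t 10.2
```

```bash
python3 -m pendant '[[[0.026,-0.01,0.007],[0,-0.007,-0.012],0],[[0.052,-0.02,0.014],[0,-0.014,-0.023],0],[[0.078,-0.03,0.021],[0,-0.02,-0.035],0],[[0.104,-0.04,0.028],[0,-0.026,-0.046],0],[[0.13,-0.05,0.035],[0,-0.033,-0.058],0],[[0.156,-0.06,0.042],[0,-0.04,-0.07],0],[[0.182,-0.07,0.05],[0,-0.046,-0.08],0],[[0.208,-0.08,0.057],[0,-0.053,-0.092],0],[[0.23,-0.087,0.063],[0,-0.058,-0.1],0],[[0.245,-0.093,0.068],[0,-0.062,-0.11],0]]'
python3 -m pendant '[[[0.01,-0.004,0.003],[0,0,0],0],[[0.014,-0.006,0.004],[0,0,0],0],[[0.014,-0.006,0.004],[0,0,0],0],[[0.014,-0.006,0.004],[0,0,0],0],[[0.014,-0.006,0.004],[0,0,0],0]]'
python3 -c "
from h import *
from plant import get_obs
print(tongue(get_obs()))
p,r=tpose(-50,0,110,.42);print(p);delta(p,r)"
```

```text
time: 11.03
tool_pos: [598.9, 204.0, 415.8]
tcp_rot: [-2.611, 0.0, 1.285]
contact_force: [0.1, 0.2, -8.4]
grip_width: 15.9
time: 11.45
tool_pos: [596.5, 215.9, 417.6]
tcp_rot: [-2.614, -0.0, 1.281]
contact_force: [-0.8, -0.1, -8.7]
grip_width: 15.7
(array([-54.66762172,  25.98012991, 208.72633688]), np.float64(0.5279465463437286))
[577.31534384 249.06453293 322.07410872]
shift m [0.0263, 0.0241, 0.0966] rot [-0.1079, -0.0088, -0.0161] t 11.45
```

Settled. I'll lower to hover with the tongue about 110 mm up, tilted 24°, then look from all three cameras.

```bash
python3 -m pendant '[[[0.005,0.005,0.02],[-0.02,-0.002,-0.003],0],[[0.01,0.01,0.04],[-0.045,-0.004,-0.006],0],[[0.016,0.015,0.06],[-0.07,-0.005,-0.01],0],[[0.022,0.02,0.08],[-0.09,-0.007,-0.013],0],[[0.026,0.024,0.092],[-0.108,-0.009,-0.016],0],[[0.026,0.024,0.097],[-0.108,-0.009,-0.016],0],[[0.026,0.024,0.097],[-0.108,-0.009,-0.016],0],[[0.026,0.024,0.097],[-0.108,-0.009,-0.016],0],[[0.026,0.024,0.097],[-0.108,-0.009,-0.016],0]]'
python3 - <<'E'
from h import *
from plant import get_obs,capture
o=get_obs();print(tongue(o))
p,r=tpose(-50,0,50,.42);delta(p,r)
t=[]
for n in('scene','side','wrist'):
    c=capture(n);c["obs"]=get_obs();pickle.dump(c,open('e_'+n+'.pkl','wb'));im=c['color'][:,:,::-1]
    rb=R.from_euler("xyz",o["tcp_rot"])*M;tt=o["tool_pos"]+R.from_euler("xyz",o["tcp_rot"]).apply(np.array([0,0,204])+OFF)
    for l in((-70,-95,0),(-70,95,0),(70,95,10),(70,-95,10)):print(n,l,proj(c,rb.apply(l)+tt).round(1).tolist())
    if n=='scene':t.append(cv2.resize(im[300:480,290:530],(400,300),interpolation=cv2.INTER_CUBIC))
    if n=='side':t.append(cv2.resize(im[270:450,200:440],(400,300),interpolation=cv2.INTER_CUBIC))
    if n=='wrist':t.append(cv2.resize(im,(400,300)))
b=pickle.load(open('b_wrist.pkl','rb'))['color'][:,:,::-1];t.append(cv2.resize(b,(400,300)))
cv2.imwrite('pics/e.png',np.vstack([np.hstack(t[:2]),np.hstack(t[2:])]))
E
```

```text
time: 12.2
tool_pos: [577.2, 249.5, 323.2]
tcp_rot: [-2.723, -0.002, 1.3]
contact_force: [1.6, -0.2, -9.6]
grip_width: 15.5
(array([-50.08223139,  -0.69449966, 111.06691981]), np.float64(0.41860716313586077))
shift m [-0.0005, 0.025, 0.0557] rot [0.0014, -0.0012, 0.0011] t 12.2
scene (-70, -95, 0) [[402.1, 449.3]]
scene (-70, 95, 0) [[360.2, 326.9]]
scene (70, 95, 10) [[440.4, 289.2]]
scene (70, -95, 10) [[500.2, 410.7]]
side (-70, -95, 0) [[270.7, 381.7]]
side (-70, 95, 0) [[311.9, 303.3]]
side (70, 95, 10) [[374.1, 298.2]]
side (70, -95, 10) [[337.6, 382.1]]
wrist (-70, -95, 0) [[484.9, 82.5]]
wrist (-70, 95, 0) [[445.7, 435.0]]
wrist (70, 95, 10) [[199.2, 448.6]]
wrist (70, -95, 10) [[156.2, 79.8]]
```

View pics/e.png

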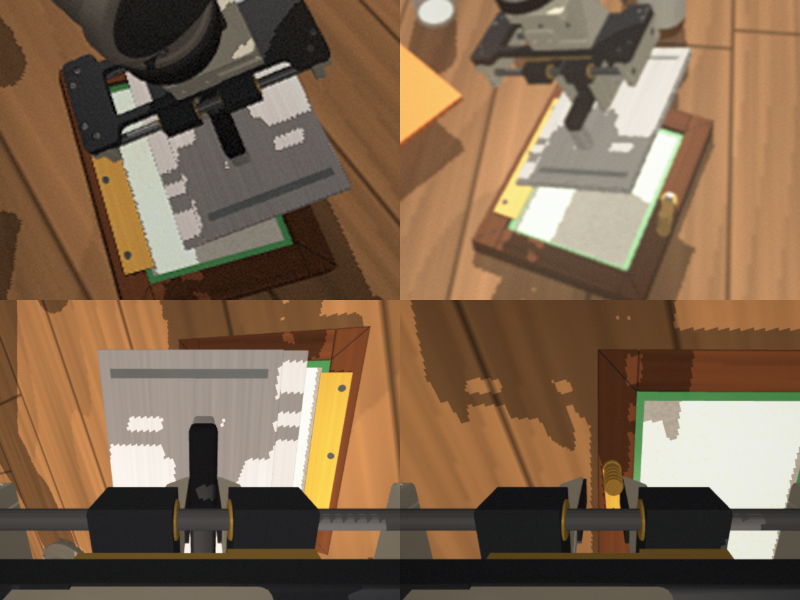

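```bash
python3 - <<'E'
from h import *
np.set_printoptions(precision=2,suppress=True)
S,D=C["scene"],C["side"];Wb=pickle.load(open("b_wrist.pkl","rb"));We=pickle.load(open("e_wrist.pkl","rb"))
b=[(Wb,(100,-125,24),(317,80)),(Wb,(72,-97,24),(379,148)),(We,(-100,-125,24),(592,42)),(We,(-64,-85,27),(518,115))]
m=lambda p:(R.from_euler("z",p[2]).as_matrix(),np.array([p[0],p[1],0]))
p,r=fit(b,m,[512,268,2.87]);print(p,r)
p,r=fit(b[:2],lambda p:m([p[0],p[1],2.868]),[512,268]);print("b only",p,r)
p,r=fit(b[2:],lambda p:m([p[0],p[1],2.868]),[512,268]);print("e only",p,r)
for n,l in(("scene",(-64,-85,27)),("side",(100,125,24))):print(n,proj(C[n],fw(l)),proj(C[n],fw(l,[511.8,270.1,2.87])))
# paper/plate gap: fit plate in scene/side with tool-model yaw, pos free
oS,oD=pickle.load(open("e_scene.pkl","rb")),pickle.load(open("e_side.pkl","rb"));o=oS["obs"]
rb=(R.from_euler("xyz",o["tcp_rot"])*M).as_matrix()
tt=o["tool_pos"]+R.from_euler("xyz",o["tcp_rot"]).apply(np.array([0,0,204])+OFF)
pl=[(oS,(-70,-95,0),(404,449.4)),(oS,(70,-95,10),(500,412.2)),(oD,(-70,-95,0),(269,381)),(oD,(70,-95,10),(339,382.8))]
p,r=fit(pl,lambda p:(rb,p),tt);print("plate shift vs model (world)",p-tt,r)
E
```

```text
[512.07 266.7    2.87] [[-0.91 -0.2 ]
 [ 0.79  0.23]
 [ 1.84 -0.67]
 [-4.63  1.06]]
b only [512.25 266.75] [[-0.85 -0.15]
 [ 0.92  0.2 ]]
e only [511.92 266.69] [[ 1.28 -0.73]
 [-5.04  1.04]]
scene [[382.29 459.  ]] [[383.21 460.4 ]]
side [[387.99 340.65]] [[388.01 341.58]]
plate shift vs model (world) [-0.17  0.92  0.34] [[-1.34  0.51]
 [ 0.88 -1.  ]
 [ 1.66  1.04]
 [-1.4  -0.31]]
```

```bash
sed -i 's/^F=np.*/F=np.array([512.0,267.4,2.87])/' h.py; python3 -c "
from h import *
from plant import get_obs
print(tongue(get_obs()))
p,r=tpose(-50,0,34,.40);delta(p,r)"
```

```text
(array([-49.57329566,  -1.26464579, 110.73751192]), np.float64(0.4187035396832148))
shift m [-0.0011, 0.0278, 0.0713] rot [-0.0187, -0.0009, 0.0014] t 12.35
```

```bash
python3 -m pendant '[[[0,0.006,0.015],[-0.005,0,0],0],[[-0.001,0.013,0.033],[-0.01,-0.001,0.001],0],[[-0.001,0.02,0.051],[-0.015,-0.001,0.001],0],[[-0.001,0.025,0.064],[-0.0187,-0.001,0.0014],0],[[-0.001,0.0278,0.0713],[-0.0187,-0.001,0.0014],0],[[-0.001,0.0278,0.0713],[-0.0187,-0.001,0.0014],0],[[-0.001,0.0278,0.0713],[-0.0187,-0.001,0.0014],0],[[-0.001,0.0278,0.0713],[-0.0187,-0.001,0.0014],0],[[-0.001,0.0278,0.0713],[-0.0187,-0.001,0.0014],0]]'
python3 - <<'E'
from h import *
from plant import get_obs,capture
o=get_obs();print(tongue(o),o["contact_force"],o["moment"])
p,r=tpose(-50,0,17,.40);delta(p,r)
t=[]
c=capture('wrist');im=c['color'][:,:,::-1];pickle.dump(c,open('f_wrist.pkl','wb'))
t.append(cv2.resize(im[0:330,300:640],(400,388)))
c=capture('side');im=c['color'][:,:,::-1];pickle.dump(c,open('f_side.pkl','wb'))
t.append(cv2.resize(im[310:460,240:395],(400,388),interpolation=cv2.INTER_CUBIC))
cv2.imwrite('pics/f.png',np.hstack(t))
E
```

```text
time: 13.1
tool_pos: [573.3, 250.3, 246.8]
tcp_rot: [-2.742, -0.0, 1.3]
contact_force: [0.5, -0.0, -8.0]
grip_width: 15.8
(array([-49.94000264,  -0.57142772,  34.37694807]), np.float64(0.39937074674339024)) [ 0.49079058 -0.02130794 -8.02009005] [-0.25644216 -0.95326039 -0.06852555]
shift m [-0.0005, 0.0069, 0.0159] rot [0.0006, -0.0002, 0.0007] t 13.1
```

View pics/f.png

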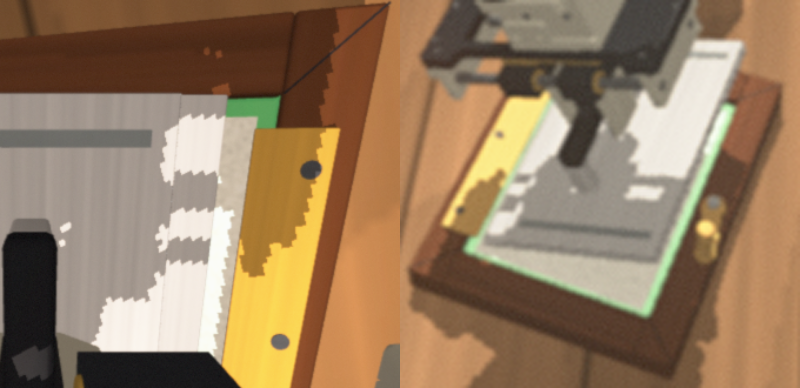

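```bash
python3 - <<'E'
from h import *
np.set_printoptions(precision=1,suppress=True)
c=pickle.load(open("f_wrist.pkl","rb"))
for l,m in(((-100,-125,24),"629.8 1.7"),((-64,-85,27),"518.5 108"),((-64,-85,24),""),((-72,-97,24),"?"),((-72,-97,14)," 538 82"),((-52,-97,14)," 499 82.5"),((-52,-97,24),"")):
    print(l,[proj(c,fw(l,[512,y,2.87])).ravel() for y in(266.4,268.4)],m)
from plant import get_obs
o=get_obs();rt=R.from_euler("xyz",o["tcp_rot"]);rb=rt*M;tt=o["tool_pos"]+rt.apply(np.array([0,0,204])+OFF)
for l in((-70,-95,0),(-70,-95,5),(-52,-95,10)):print(l,proj(c,rb.apply(l)+tt),"493 80.8")
E
```

```text
(-100, -125, 24) [array([632.3,   1.2]), array([631.7,  -4.3])] 629.8 1.7
(-64, -85, 27) [array([516.3, 110.1]), array([515.6, 105.6])] 518.5 108
(-64, -85, 24) [array([516. , 110.3]), array([515.3, 105.9])] 
(-72, -97, 24) [array([540. ,  81.3]), array([539.3,  76.6])] ?
(-72, -97, 14) [array([537.7,  83.6]), array([537. ,  79.2])]  538 82
(-52, -97, 14) [array([491. ,  85.4]), array([490.3,  81.1])]  499 82.5
(-52, -97, 24) [array([490.8,  83.2]), array([490.1,  78.8])] 
(-70, -95, 0) [[483.9  82.7]] 493 80.8
(-70, -95, 5) [[488.6  81.4]] 493 80.8
(-52, -95, 10) [[450.2  80. ]] 493 80.8
```

```bash
sed -i 's/^F=np.*/F=np.array([512.2,267.1,2.87])/' h.py; python3 -c "
from h import *
p,r=tpose(-50,0.3,17,.40);delta(p,r)"
```

```text
shift m [-0.0009, 0.0072, 0.0155] rot [0.0001, 0.0003, 0.0006] t 13.2
```

```bash
python3 -m pendant '[[[-0.0009,0,0],[0,0,0],0],[[-0.0009,0.0015,0.003],[0,0,0],0],[[-0.0009,0.003,0.006],[0,0,0],0],[[-0.0009,0.0045,0.0095],[0,0,0],0],[[-0.0009,0.006,0.0125],[0,0,0],0],[[-0.0009,0.0072,0.0155],[0,0,0],0],[[-0.0009,0.0072,0.0155],[0,0,0],0],[[-0.0009,0.0072,0.0155],[0,0,0],0],[[-0.0009,0.0072,0.0155],[0,0,0],0]]'
python3 -c "
from h import *
from plant import get_obs
o=get_obs();print(tongue(o),o['contact_force'],o['moment'])
p,r=tpose(-50,0.3,14,.40);delta(p,r)
p,r=tpose(-66,0.3,15.5,.38);delta(p,r)"
```

```text
time: 13.95
tool_pos: [573.2, 249.3, 228.4]
tcp_rot: [-2.74, 0.001, 1.3]
contact_force: [0.9, 0.0, -8.7]
grip_width: 16.2
(array([-49.47170096,   0.50965412,  15.98694263]), np.float64(0.4013266629263761)) [ 0.90392219  0.02696032 -8.68960267] [-0.22945189 -0.90748223 -0.00165174]
shift m [0.0, 0.001, 0.0017] rot [-0.0013, 0.0011, 0.0003] t 13.95
shift m [0.0, 0.0111, -0.0045] rot [-0.0213, 0.001, 0.0004] t 13.95
```

```bash
for i in 1 2; do python3 -m pendant '[[[0,0.0002,0.0005],[0,0,0],0],[[0,0.0004,0.0009],[0,0,0],0],[[0,0.0004,0.0009],[0,0,0],0],[[0,0.0004,0.0009],[0,0,0],0]]'; done
python3 -c "
from h import *
from plant import get_obs
o=get_obs();print(tongue(o),o['contact_force'],o['moment'])"
```

```text
time: 14.28
tool_pos: [573.2, 249.2, 227.4]
tcp_rot: [-2.74, 0.001, 1.3]
contact_force: [-0.3, 0.4, -9.0]
grip_width: 16.0
time: 14.62
tool_pos: [573.2, 249.2, 226.3]
tcp_rot: [-2.74, 0.001, 1.3]
contact_force: [-0.0, 0.3, -9.2]
grip_width: 16.0
(array([-49.43810509,   0.58331008,  13.94334307]), np.float64(0.40141902358989595)) [-0.02198066  0.33590446 -9.20705491] [-0.33580317 -0.91505    -0.04892576]
```

```bash
for i in 1 2 3; do python3 -m pendant '[[[0,0.0002,0.0005],[0,0,0],0],[[0,0.0004,0.0009],[0,0,0],0],[[0,0.0004,0.0009],[0,0,0],0],[[0,0.0004,0.0009],[0,0,0],0]]'; done
python3 -c "
from h import *
from plant import get_obs
o=get_obs();print(tongue(o),o['contact_force'],o['moment'])"
```

```text
time: 14.95
tool_pos: [573.2, 249.2, 225.3]
tcp_rot: [-2.74, 0.001, 1.3]
contact_force: [0.1, 0.7, -8.5]
grip_width: 15.6
time: 15.28
tool_pos: [573.2, 249.2, 224.3]
tcp_rot: [-2.74, 0.001, 1.3]
contact_force: [-0.2, 0.0, -8.2]
grip_width: 15.5
time: 15.62
tool_pos: [573.2, 249.2, 223.3]
tcp_rot: [-2.74, 0.001, 1.3]
contact_force: [0.1, 0.1, -8.8]
grip_width: 16.0
(array([-49.52021893,   0.60258437,  10.96805694]), np.float64(0.4013995379511422)) [ 0.12410116  0.11537339 -8.82346531] [-0.2639581  -0.92260999  0.01045296]
```

```bash
for i in 1 2 3; do python3 -m pendant '[[[0,0.0002,0.0005],[0,0,0],0],[[0,0.0004,0.0009],[0,0,0],0],[[0,0.0004,0.0009],[0,0,0],0],[[0,0.0004,0.0009],[0,0,0],0]]'|grep -E 'pos|force'; done
python3 -c "
from h import *
from plant import get_obs
o=get_obs();print(tongue(o),o['contact_force'],o['moment'])"
```

```text
tool_pos: [573.3, 249.2, 222.5]
contact_force: [-0.5, -0.6, -7.7]
tool_pos: [573.1, 249.3, 222.1]
contact_force: [-3.7, -1.5, 1.4]
tool_pos: [572.8, 249.4, 221.7]
contact_force: [-6.5, -0.2, 7.2]
(array([-48.73295944,   0.49267485,   9.34870422]), np.float64(0.40274979037769937)) [-6.46260245 -0.24721223  7.18799781] [-0.23262424  0.5095725   0.08353629]
```

```bash
sed -i 's/^OFF=.*/OFF=[0.5,0,-7.3]/' h.py; python3 -c "
from h import *
from plant import get_obs
o=get_obs();print(tongue(o))
for a in((-51,0.3,15.3,.40),(-60,.3,15.3,.38),(-67.5,.3,15,.36),(-68,.3,13.5,.36)):
    p,r=tpose(*a);delta(p,r)"
```

```text
(array([-50.41833548,   0.48774589,  13.304647  ]), np.float64(0.40274979037769937))
shift m [0.0, -0.0008, -0.0019] rot [-0.0027, 0.0011, 0.0008] t 16.62
shift m [0.0, 0.0036, -0.0039] rot [-0.0227, 0.0011, 0.0008] t 16.62
shift m [0.0, 0.0067, -0.0051] rot [-0.0427, 0.0011, 0.0008] t 16.62
shift m [0.0, 0.0078, -0.0039] rot [-0.0427, 0.0011, 0.0008] t 16.62
```

```bash
python3 -m pendant '[[[0,-0.0008,-0.0025],[-0.003,0.001,0.0008],0],[[0,-0.0008,-0.0025],[-0.003,0.001,0.0008],0],[[0,0.001,-0.0033],[-0.012,0.001,0.0008],0],[[0,0.0036,-0.0044],[-0.0227,0.001,0.0008],0],[[0,0.0046,-0.0048],[-0.029,0.001,0.0008],0],[[0,0.0057,-0.0052],[-0.036,0.001,0.0008],0],[[0,0.0062,-0.0054],[-0.0395,0.001,0.0008],0],[[0,0.0067,-0.0056],[-0.0427,0.001,0.0008],0],[[0,0.0067,-0.0056],[-0.0427,0.001,0.0008],0],[[0,0.0067,-0.0056],[-0.0427,0.001,0.0008],0]]'
python3 -c "
from h import *
from plant import get_obs
o=get_obs();print(tongue(o),o['contact_force'],o['moment'])
for a in((-67.5,.3,14,.36),(-68.5,.3,13.5,.36)):
    p,r=tpose(*a);delta(p,r)"
```

```text
time: 17.45
tool_pos: [581.4, 246.9, 222.8]
tcp_rot: [-2.783, 0.0, 1.299]
contact_force: [0.3, 0.8, -8.1]
grip_width: 15.7
(array([-68.614322  ,   0.48215232,  14.04529165]), np.float64(0.35850815687313364)) [ 0.32228774  0.77772475 -8.12505718] [-0.23402806 -0.8889846  -0.02925678]
shift m [0.0001, -0.0007, 0.0003] rot [0.0015, 0.0001, -0.0006] t 17.45
shift m [0.0001, 0.0004, 0.0004] rot [0.0015, 0.0001, -0.0006] t 17.45
```

```bash
python3 -m pendant '[[[0,0.0003,0.0007],[0,0,0],0],[[0,0.0005,0.0013],[0,0,0],0],[[0,0.0005,0.0013],[0,0,0],0],[[0,0.0005,0.0013],[0,0,0],0]]'|grep -E 'pos|force'; python3 -m pendant '[[[0,0.0009,-0.0003],[0,0,0],0],[[0,0.0014,-0.0005],[0,0,0],0],[[0,0.0014,-0.0005],[0,0,0],0],[[0,0.0014,-0.0005],[0,0,0],0]]'|grep -E 'pos|force'
python3 -c "
from h import *
from plant import get_obs
o=get_obs();print(tongue(o),o['contact_force'],o['moment'])"
```

```text
tool_pos: [581.2, 247.0, 222.3]
contact_force: [-4.6, -0.4, 0.5]
tool_pos: [582.3, 246.9, 222.3]
contact_force: [-5.5, 0.3, 3.1]
(array([-69.06479303,   0.2014265 ,  13.55182012]), np.float64(0.3603354894921165)) [-5.54000548  0.34916021  3.13766908] [-0.07469173  0.39813724 -0.03058009]
```

```bash
python3 -m pendant '[[[0,0.0008,-0.0011],[0,0,0],0],[[0,0.0016,-0.0014],[0,0,0],0],[[0,0.0016,-0.0014],[0,0,0],0],[[0,0.0016,-0.0014],[0,0,0],0]]'|grep -E 'pos|force'; 
python3 -c "
from h import *
from plant import get_obs
o=get_obs();print(tongue(o),o['contact_force'],o['moment'])"
```

```text
tool_pos: [583.4, 246.7, 222.6]
contact_force: [-8.8, 2.7, 3.3]
(array([-69.63313217,   0.19291196,  13.90592512]), np.float64(0.36328514724955835)) [-8.80876015  2.6679081   3.34742352] [ 0.14443627  1.02122232 -0.03198949]
```

```bash
python3 -c "
from h import *
from plant import get_obs
for t in(.35,.32,.29,.26,.23,.20,.17,.14,.11,.09):
    p,r=tpose(-69,.2,14.4,t);delta(p,r)"
```

```text
shift m [-0.0001, -0.0034, 0.0007] rot [-0.0133, 0.0006, -0.0001] t 18.45
shift m [-0.0001, -0.0092, 0.003] rot [-0.0433, 0.0006, -0.0001] t 18.45
shift m [-0.0001, -0.015, 0.0054] rot [-0.0733, 0.0006, -0.0001] t 18.45
shift m [-0.0001, -0.0207, 0.008] rot [-0.1033, 0.0006, -0.0] t 18.45
shift m [-0.0001, -0.0263, 0.0108] rot [-0.1333, 0.0006, -0.0] t 18.45
shift m [-0.0001, -0.0318, 0.0138] rot [-0.1633, 0.0006, -0.0] t 18.45
shift m [-0.0001, -0.0372, 0.0169] rot [-0.1933, 0.0006, -0.0] t 18.45
shift m [-0.0001, -0.0426, 0.0201] rot [-0.2233, 0.0006, -0.0] t 18.45
shift m [-0.0001, -0.0478, 0.0236] rot [-0.2533, 0.0006, -0.0] t 18.45
shift m [-0.0001, -0.0513, 0.026] rot [-0.2733, 0.0006, 0.0] t 18.45
```

```bash
python3 -m pendant '[[[0,-0.0036,0.0006],[-0.0133,0,0],0],[[0,-0.0094,0.0028],[-0.0433,0,0],0],[[0,-0.0152,0.0052],[-0.0733,0,0],0],[[0,-0.0209,0.0078],[-0.1033,0,0],0],[[0,-0.0265,0.0106],[-0.1333,0,0],0],[[0,-0.0318,0.0138],[-0.1633,0,0],0],[[0,-0.0318,0.0138],[-0.1633,0,0],0],[[0,-0.0318,0.0138],[-0.1633,0,0],0]]'|grep -E 'pos|force'; 
python3 -c "
from h import *
from plant import get_obs
o=get_obs();print(tongue(o),o['contact_force'],o['moment'])
for t in(.17,.14,.12,.1,.08,.06,.045,.03):
    p,r=tpose(-69,.2,14.4,t);delta(p,r)"
```

```text
tool_pos: [550.9, 255.7, 220.6]
contact_force: [-4.6, 2.0, -3.0]
(array([-70.46506693,   0.13817103,  13.97336959]), np.float64(0.1972470999106774)) [-4.59222273  2.00542545 -3.04189081] [ 0.23092574  0.42308387 -0.13369739]
shift m [-0.0001, -0.0069, 0.0018] rot [-0.0272, 0.0001, -0.0002] t 19.12
shift m [-0.0001, -0.0127, 0.0042] rot [-0.0572, 0.0001, -0.0002] t 19.12
shift m [-0.0001, -0.0165, 0.0059] rot [-0.0772, 0.0001, -0.0002] t 19.12
shift m [-0.0001, -0.0203, 0.0076] rot [-0.0972, 0.0001, -0.0002] t 19.12
shift m [-0.0001, -0.024, 0.0094] rot [-0.1172, 0.0001, -0.0002] t 19.12
shift m [-0.0001, -0.0278, 0.0113] rot [-0.1372, 0.0001, -0.0002] t 19.12
shift m [-0.0001, -0.0305, 0.0128] rot [-0.1522, 0.0001, -0.0002] t 19.12
shift m [-0.0001, -0.0333, 0.0143] rot [-0.1672, 0.0001, -0.0002] t 19.12
```

```bash
python3 -m pendant '[[[0,-0.0035,0.0008],[-0.012,0,0],0],[[0,-0.0069,0.0018],[-0.0272,0,0],0],[[0,-0.0098,0.003],[-0.042,0,0],0],[[0,-0.0127,0.0042],[-0.0572,0,0],0],[[0,-0.0165,0.0059],[-0.0772,0,0],0],[[0,-0.0203,0.0076],[-0.0972,0,0],0],[[0,-0.024,0.0094],[-0.1172,0,0],0],[[0,-0.0278,0.0113],[-0.1372,0,0],0],[[0,-0.0278,0.0113],[-0.1372,0,0],0],[[0,-0.0278,0.0113],[-0.1372,0,0],0]]'|grep -E 'pos|force'; 
python3 -c "
from h import *
from plant import get_obs
o=get_obs();print(tongue(o),o['contact_force'],o['moment'])
for t in(.05,.04,.03,.02,.01,0,-.01):
    p,r=tpose(-69.5,.2,14.4,t);delta(p,r)"
```

```text
tool_pos: [522.8, 263.2, 214.8]
contact_force: [0.5, 0.4, -8.7]
(array([-69.63033452,   0.56284327,  14.32182234]), np.float64(0.05854892284146609)) [ 0.49933937  0.39874057 -8.66638837] [-0.10527767 -0.24309143 -0.0083716 ]
shift m [0.0002, -0.0018, 0.0005] rot [-0.0085, 0.0006, -0.0001] t 19.95
shift m [0.0002, -0.0038, 0.0013] rot [-0.0185, 0.0006, -0.0001] t 19.95
shift m [0.0002, -0.0057, 0.002] rot [-0.0285, 0.0006, -0.0001] t 19.95
shift m [0.0002, -0.0077, 0.0028] rot [-0.0385, 0.0006, -0.0001] t 19.95
shift m [0.0002, -0.0096, 0.0036] rot [-0.0485, 0.0006, -0.0001] t 19.95
shift m [0.0002, -0.0115, 0.0044] rot [-0.0585, 0.0006, -0.0001] t 19.95
shift m [0.0002, -0.0134, 0.0052] rot [-0.0685, 0.0006, -0.0001] t 19.95
```

```bash
python3 -m pendant '[[[0.0002,-0.0018,0.0005],[-0.0085,0,0],0],[[0.0002,-0.0038,0.0013],[-0.0185,0,0],0],[[0.0002,-0.0057,0.002],[-0.0285,0,0],0],[[0.0002,-0.0077,0.0028],[-0.0385,0,0],0],[[0.0002,-0.0096,0.0036],[-0.0485,0,0],0],[[0.0002,-0.0105,0.004],[-0.0535,0,0],0],[[0.0002,-0.0115,0.0044],[-0.0585,0,0],0],[[0.0002,-0.0115,0.0044],[-0.0585,0,0],0],[[0.0002,-0.0115,0.0044],[-0.0585,0,0],0]]'|grep -E 'pos|force'; 
python3 -c "
from h import *
from plant import get_obs
o=get_obs();print(tongue(o),o['tcp_rot'],o['contact_force'],o['moment'])"
```

```text
tool_pos: [511.7, 266.6, 211.5]
contact_force: [-0.2, -0.2, -4.4]
(array([-69.75846243,   0.19797406,  14.80895497]), np.float64(0.00048695190925632996)) [3.14112431e+00 1.33327945e-04 1.29882148e+00] [-0.16982402 -0.21463037 -4.39387209] [-0.085811    0.19182563 -0.00456567]
```

```bash
python3 -m pendant '[[[0,0,0.0004],[0,0,0],0],[[0,0,0.0008],[0,0,0],0],[[0,0,0.0008],[0,0,0],0],[[0,0,0.0008],[0,0,0],0]]'|grep -E 'pos|force'; 
python3 - <<'E'
from h import *
from plant import get_obs,capture
o=get_obs();print(tongue(o),o['tcp_rot'],o['contact_force'],o['moment'])
t=[]
c=capture('wrist');im=c['color'][:,:,::-1];pickle.dump(c,open('g_wrist.pkl','wb'))
t.append(cv2.resize(im[0:340,130:560],(470,372)))
c=capture('side');im=c['color'][:,:,::-1]
t.append(cv2.resize(im[320:460,245:370],(330,372),interpolation=cv2.INTER_CUBIC))
cv2.imwrite('pics/g.png',np.hstack(t))
E
```

```text
tool_pos: [511.7, 266.6, 211.4]
contact_force: [-4.6, -2.4, 5.8]
(array([-69.80153377,   0.17585476,  14.74197219]), np.float64(0.0007195197298495305)) [ 3.14087653e+00 -6.97998056e-05  1.29874407e+00] [-4.61622286 -2.397821    5.82927643] [-0.24099828  0.81035521  0.04600627]
```

View pics/g.png

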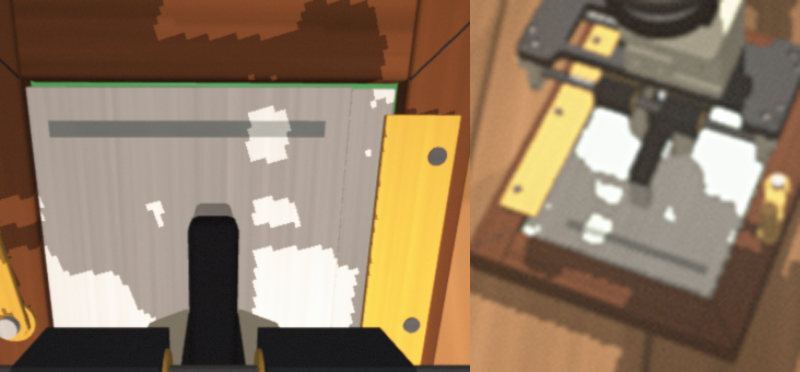

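```bash
python3 -m pendant '[[[0,0.001,0.0001],[0.005,0,0],0],[[0,0.002,0.0003],[0.01,0,0],0],[[0,0.002,0.0003],[0.01,0,0],0],[[0,0.002,0.0003],[0.01,0,0],0]]'|grep -E 'pos|force'; 
python3 - <<'E'
from h import *
from plant import get_obs,capture
o=get_obs();print(tongue(o),o['tcp_rot'],o['contact_force'],o['moment'])
E
```

```text
tool_pos: [513.3, 266.1, 211.4]
contact_force: [-6.9, -2.3, 9.0]
(array([-69.37049884,   0.17219198,  13.9885823 ]), np.float64(0.009918363553078863)) [-3.13167457e+00  7.39415983e-05  1.29892864e+00] [-6.93492062 -2.30722991  8.9784755 ] [-0.35959205  0.92158942  0.02889902]
```

```bash
python3 -m pendant '[[[0,-0.0015,-0.0003],[-0.005,0,0],0],[[0,-0.0025,-0.0006],[-0.009,0,0],0],[[0,-0.0028,-0.0006],[-0.009,0,0],0],[[0,-0.0028,-0.0006],[-0.009,0,0],0]]'|grep -E 'pos|force'; 
python3 - <<'E'
from h import *
from plant import get_obs,capture
o=get_obs();print(tongue(o),o['tcp_rot'],o['contact_force'],o['moment'])
E
```

```text
tool_pos: [511.6, 266.6, 211.4]
contact_force: [1.5, -4.0, 5.2]
(array([-69.829257  ,   0.10231048,  14.76881326]), np.float64(0.0015015405336302448)) [ 3.14017781e+00 -5.02833045e-04  1.29872022e+00] [ 1.46784909 -4.03701811  5.24970458] [-0.66828021  0.11763785  0.03966905]
```

```bash
python3 -m pendant '[[[0,0,-0.0003],[0,0,0],0.018],[[0,0,-0.0003],[0,0,0],0.02],[[0,0,-0.0003],[0,0,0],0.025],[[0,0,-0.0003],[0,0,0],0.04],[[0,0,-0.0003],[0,0,0],0.05],[[0,0,-0.0003],[0,0,0],0.055],[[0,0,-0.0003],[0,0,0],0.055]]'
python3 -m pendant '[[[0,0,-0.015],[0,0,0],0.055],[[0,0,-0.035],[0,0,0],0.055],[[0,0,-0.06],[0,0,0],0.055],[[0,0,-0.09],[0,0,0],0.055],[[0,0,-0.12],[0,0,0],0.055],[[0,0,-0.12],[0,0,0],0.055],[[0,0,-0.12],[0,0,0],0.055],[[0,0,-0.12],[0,0,0],0.055]]'
python3 - <<'E'
from h import *
from plant import get_obs,capture
o=get_obs()
q=1.68
for d in(331,218):
    k=fw([86-40*np.cos(q),-40*np.sin(q),0]);delta([k[0],k[1],d],frot())
t=[]
c=capture('wrist');im=c['color'][:,:,::-1];pickle.dump(c,open('i_wrist.pkl','wb'))
t.append(cv2.resize(im[0:370,:],(500,289)))
c=capture('side');im=c['color'][:,:,::-1];pickle.dump(c,open('i_side.pkl','wb'))
t.append(cv2.resize(im[320:460,245:387],(293,289),interpolation=cv2.INTER_CUBIC))
cv2.imwrite('pics/i.png',np.hstack(t))
c=pickle.load(open('i_wrist.pkl','rb'))
for q in(1.5,1.6,1.7):print(q,proj(c,fw([86-40*np.cos(q),-40*np.sin(q),60.5]))*[500/640,289/370])
for l in((-70,-95,24),(70,-95,24),(0,-52,67)):print(l,proj(c,fw(l))*[500/640,289/370])
E
```

```text
time: 22.38
tool_pos: [510.9, 266.8, 210.9]
tcp_rot: [-3.141, 0.0, 1.299]
contact_force: [-0.0, 0.5, -0.2]
grip_width: 46.9
time: 23.05
tool_pos: [510.7, 266.7, 330.4]
tcp_rot: [-3.14, 0.001, 1.299]
contact_force: [-0.4, 0.0, -0.9]
grip_width: 55.3
shift m [0.0405, -0.0891, -0.0005] rot [-0.0014, 0.0007, -0.0005] t 23.05
shift m [0.0406, -0.0889, 0.1125] rot [-0.0014, 0.0007, -0.0005] t 23.05
1.5 [[156.7565312  143.98166446]]
1.6 [[151.97150473 143.88206552]]
1.7 [[147.24888234 144.26038247]]
(-70, -95, 24) [[333.9666315   76.86460326]]
(70, -95, 24) [[178.39470417  76.96009116]]
(0, -52, 67) [[256.28004233 130.06445777]]
```

View pics/i.png

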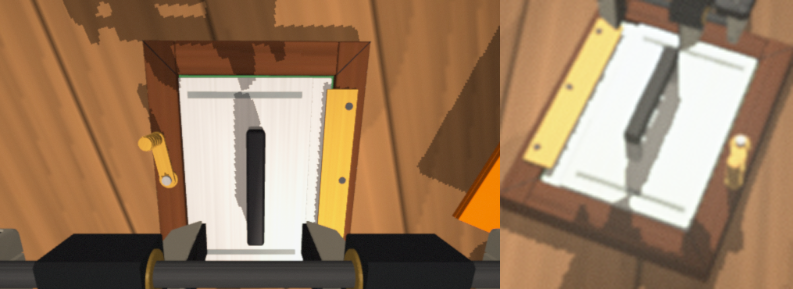

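```bash
python3 -m pendant '[[[0.015,-0.03,0],[0,0,0],0.045],[[0.03,-0.06,0],[0,0,0],0.045],[[0.04,-0.089,0],[0,0,0],0.045],[[0.04,-0.0905,0],[0,0,0],0.045],[[0.04,-0.0905,0.03],[0,0,0],0.045],[[0.04,-0.0905,0.06],[0,0,0],0.045],[[0.04,-0.0905,0.085],[0,0,0],0.045],[[0.04,-0.0905,0.105],[0,0,0],0.04],[[0.04,-0.0905,0.114],[0,0,0],0.032],[[0.04,-0.0905,0.114],[0,0,0],0.022]]'
python3 -m pendant '[[[0,0,0],[0,0,0],0.022],[[0,0,0],[0,0,0],0.022],[[0,0,0],[0,0,0],0.022]]'
python3 - <<'E'
from h import *
for q in(1.6,1.45,1.3,1.15,1.0,.9,.8,.7,.6,.5):
    k=fw([86-40*np.cos(q),-40*np.sin(q),0]);print(q,end=" ");delta([k[0],k[1],216],frot(q-1.6))
E
```

```text
time: 23.98
tool_pos: [434.0, 329.0, 214.3]
tcp_rot: [-3.137, 0.004, 1.299]
contact_force: [-0.5, 1.0, 1.1]
grip_width: 31.4
time: 24.23
tool_pos: [435.0, 329.8, 218.3]
tcp_rot: [3.14, -0.001, 1.299]
contact_force: [0.0, 0.0, -0.2]
grip_width: 22.5
1.6 shift m [0.0003, 0.004, 0.0023] rot [0.0011, -0.0015, -0.0005] t 24.23
1.45 shift m [0.0, 0.01, 0.0023] rot [0.001, -0.0016, 0.1495] t 24.23
1.3 shift m [-0.0012, 0.0159, 0.0024] rot [0.0009, -0.0017, 0.2995] t 24.23
1.15 shift m [-0.0032, 0.0215, 0.0024] rot [0.0008, -0.0017, 0.4495] t 24.23
1.0 shift m [-0.006, 0.0268, 0.0024] rot [0.0007, -0.0018, 0.5995] t 24.23
0.9 shift m [-0.0084, 0.03, 0.0024] rot [0.0006, -0.0018, 0.6995] t 24.23
0.8 shift m [-0.011, 0.033, 0.0024] rot [0.0005, -0.0019, 0.7995] t 24.23
0.7 shift m [-0.0139, 0.0358, 0.0024] rot [0.0004, -0.0019, 0.8995] t 24.23
0.6 shift m [-0.0171, 0.0382, 0.0024] rot [0.0003, -0.0019, 0.9995] t 24.23
0.5 shift m [-0.0205, 0.0403, 0.0024] rot [0.0002, -0.002, 1.0995] t 24.23
```

```bash
python3 -m pendant '[[[0.0003,0.004,0.002],[0,0,0],0.022],[[0,0.008,0.002],[0,0,0.1],0.022],[[-0.0004,0.012,0.002],[0,0,0.2],0.022],[[-0.0012,0.0159,0.002],[0,0,0.3],0.022],[[-0.0024,0.0197,0.002],[0,0,0.4],0.022],[[-0.004,0.0233,0.002],[0,0,0.5],0.022],[[-0.006,0.0268,0.002],[0,0,0.6],0.022],[[-0.0084,0.03,0.002],[0,0,0.7],0.022],[[-0.011,0.033,0.002],[0,0,0.8],0.022],[[-0.011,0.033,0.002],[0,0,0.8],0.022]]'
python3 -m pendant '[[[0,0,0],[0,0,0],0.022],[[0,0,0],[0,0,0],0.022],[[0,0,0],[0,0,0],0.022]]'
python3 - <<'E'
from h import *
for q in(.8,.6,.4,.2,.0,-.1,-.13):
    k=fw([86-40*np.cos(q),-40*np.sin(q),0]);print(q,end=" ");delta([k[0],k[1],216],frot(max(q-1.6,-1.4)))
E
```

```text
time: 25.07
tool_pos: [463.9, 309.8, 215.6]
tcp_rot: [-3.141, -0.001, 0.495]
contact_force: [0.2, 0.3, 1.0]
grip_width: 22.2
time: 25.32
tool_pos: [463.4, 310.3, 215.2]
tcp_rot: [-3.141, 0.0, 0.501]
contact_force: [-0.6, 0.9, 0.2]
grip_width: 21.6
0.8 shift m [0.0005, 0.0002, -0.0008] rot [-0.0002, 0.0002, 0.0017] t 25.32
0.6 shift m [-0.0001, 0.0082, -0.0008] rot [-0.0002, 0.0002, 0.2017] t 25.32
0.4 shift m [-0.0023, 0.0159, -0.0008] rot [-0.0001, 0.0002, 0.4017] t 25.32
0.2 shift m [-0.0059, 0.023, -0.0008] rot [-0.0001, 0.0002, 0.6017] t 25.32
0.0 shift m [-0.0109, 0.0292, -0.0008] rot [-0.0001, 0.0002, 0.6017] t 25.32
-0.1 shift m [-0.0138, 0.0319, -0.0008] rot [-0.0001, 0.0002, 0.6017] t 25.32
-0.13 shift m [-0.0147, 0.0327, -0.0008] rot [-0.0001, 0.0002, 0.6017] t 25.32
```

```bash
python3 -m pendant '[[[0,0.004,0],[0,0,0.1],0.022],[[0,0.008,0],[0,0,0.2],0.022],[[-0.001,0.012,0],[0,0,0.3],0.022],[[-0.0023,0.0159,0],[0,0,0.4],0.022],[[-0.004,0.0195,0],[0,0,0.5],0.022],[[-0.0059,0.023,0],[0,0,0.6],0.022],[[-0.0084,0.0261,0],[0,0,0.6],0.022],[[-0.0109,0.0292,0],[0,0,0.6],0.022],[[-0.0124,0.0306,0],[0,0,0.6],0.022],[[-0.0138,0.0319,0],[0,0,0.6],0.022]]'
python3 -m pendant '[[[0,0,0],[0,0,0],0.022],[[0,0,0],[0,0,0],0.022],[[0,0,0],[0,0,0],0.022]]'
python3 - <<'E'
from h import *
k=fw([86-40*np.cos(-.13),-40*np.sin(-.13),0]);delta([k[0],k[1],216],frot(-1.4))
E
```

```text
time: 26.15
tool_pos: [466.6, 275.4, 215.2]
tcp_rot: [-3.141, 0.0, -0.099]
contact_force: [1.5, 4.0, -0.7]
grip_width: 22.0
time: 26.4
tool_pos: [466.5, 275.7, 215.1]
tcp_rot: [3.142, 0.0, -0.1]
contact_force: [0.8, 1.7, 0.8]
grip_width: 21.6
shift m [-0.0002, 0.0011, -0.0009] rot [0.0001, 0.0005, 0.0003] t 26.4
```

```bash
python3 -m pendant '[[[0,0.001,0],[0,0,0],0.022],[[0,0.002,0],[0,0,0],0.022],[[0,0.003,0],[0,0,0],0.022],[[0,0.003,0],[0,0,0],0.022]]'
python3 -m pendant '[[[0,-0.003,0],[0,0,0],0.03],[[0,-0.003,0],[0,0,0],0.04],[[0,-0.003,0],[0,0,0],0.04],[[0,-0.003,-0.03],[0,0,0],0.04],[[0,-0.003,-0.07],[0,0,0],0.04],[[0,-0.003,-0.11],[0,0,0],0.04],[[0,-0.003,-0.15],[0,0,0],0.04],[[0,-0.003,-0.16],[0,0,0],0.04],[[0,-0.003,-0.16],[0,0,0],0.04],[[0,-0.003,-0.16],[0,0,0],0.04]]'
python3 - <<'E'
from h import *
from plant import capture
t=[]
c=capture('wrist');im=c['color'][:,:,::-1];t.append(cv2.resize(im[0:400,:],(480,300)))
c=capture('side');im=c['color'][:,:,::-1];t.append(cv2.resize(im[300:460,235:405],(319,300),interpolation=cv2.INTER_CUBIC))
cv2.imwrite('pics/j.png',np.hstack(t))
for q in(0,.2):print(proj(c,fw([86-40*np.cos(q),-40*np.sin(q),60.5]))-[235,300])
E
```

```text
time: 26.73
tool_pos: [466.2, 274.4, 215.2]
tcp_rot: [-3.137, -0.001, -0.102]
contact_force: [1.1, 14.9, -2.4]
grip_width: 22.1
time: 27.57
tool_pos: [466.4, 275.1, 374.8]
tcp_rot: [3.141, 0.001, -0.101]
contact_force: [-1.1, -0.0, -0.9]
grip_width: 40.0
[[106.2390788   71.07890815]]
[[105.15685384  74.60851587]]
```

The picture limit is reached. The 15 N resistance indicates the closed stop, and I'll confirm the knob numerically before handing in.

```bash
python3 - <<'E'
from h import *
from plant import capture,get_obs
for n in("scene","side","wrist"):
    c=capture(n);h=cv2.cvtColor(c["color"],cv2.COLOR_RGB2HSV)
    m=cv2.inRange(h,(14,110,90),(32,255,255))
    a=proj(c,fw([46,0,45]))[0];mm=np.zeros_like(m);cv2.circle(mm,tuple(int(v) for v in a),40,255,-1)
    k,l,s,ce=cv2.connectedComponentsWithStats(m&mm)
    print(n,"comps",[(s[i].tolist(),ce[i].round(1).tolist()) for i in range(1,k) if s[i,4]>15])
    for q in(0,.2,.4):print(q,"pivot",proj(c,fw([86,0,31]))[0].round(1),"knob base/top",[proj(c,fw([86-40*np.cos(q),-40*np.sin(q),z]))[0].round(1).tolist() for z in(30,60.5)])
print(get_obs()["contact_force"])
E
```

```text
scene comps [([442, 346, 27, 54, 309], [458.3, 369.9]), ([425, 378, 32, 15, 257], [439.8, 384.7])]
0 pivot [450.4 381. ] knob base/top [[428.0, 386.9], [431.8, 379.9]]
0.2 pivot [450.4 381. ] knob base/top [[430.4, 391.4], [434.2, 384.5]]
0.4 pivot [450.4 381. ] knob base/top [[433.5, 395.5], [437.5, 388.7]]
side comps [([370, 375, 12, 28, 62], [376.6, 388.4]), ([343, 381, 25, 14, 126], [354.6, 387.2])]
0 pivot [361.2 386.5] knob base/top [[341.1, 380.3], [341.2, 371.1]]
0.2 pivot [361.2 386.5] knob base/top [[340.1, 383.8], [340.2, 374.6]]
0.4 pivot [361.2 386.5] knob base/top [[339.8, 387.5], [339.9, 378.3]]
wrist comps [([301, 210, 25, 52, 793], [314.5, 235.4])]
0 pivot [310.9 260.2] knob base/top [[318.3, 216.9], [317.8, 225.7]]
0.2 pivot [310.9 260.2] knob base/top [[309.1, 216.2], [307.6, 225.0]]
0.4 pivot [310.9 260.2] knob base/top [[300.0, 217.4], [297.6, 226.3]]
[ 0.49864068 -0.0152099   0.30085676]
```

```bash
python3 -c "
from plant import close_job,get_obs
o=get_obs();print(o['time'],o['tool_pos']);print(close_job())"
```

```text
27.8167 [466.45978511 275.41672163 373.31036416]
the job is handed in; nothing more can be done
None
```

I turned the catch open to about 1.7 rad and took the aluminium back off the desk. I slid its tongue under the keeper at about 21°, pivoted it down softly, turned the catch closed and handed the job in at 27.8 s. No verdict was reported.

**Seating:** Contact with the floor and the keeper-side wall showed in the wrist force. The picture after I let go showed the back flush in the frame with its tongue under the keeper. I judged the flushness from pictures and the tool pose, not by measuring it.

**Catch:** About 15 N of resistance showed it had met its stop. The brass colour in the scene and wrist views puts it near 0 rad. In the side view the mask only caught part of the catch, so that view did not confirm it.

**At hand-in:** The gripper was about 160 mm clear of everything, with the wrist force near zero. I never went near the bottle, jar, beaker or plate box, but I did not re-measure their positions.

**What disagreed or failed:**
- My first estimate of how the back sat in the gripper was about 4 mm off in height. I corrected it by touching the floor gently.
- The frame's y position differed by 2–3 mm between cameras, and I relied on the wrist view.
- My last picture could not be viewed because the limit of 12 was reached, so the final catch check was by numbers only.

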